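# Load and cap two centrifuge buckets by colour

### The arm

A 6-joint arm with a two-finger parallel gripper is mounted at the origin on the work surface. World frame = base frame: x ahead of the robot, y to its left, z up, the work surface at z = 0. Lengths are in m, angles in rad, forces in N, time in s.
With the tool pointing down it reaches from about 0.425 to 0.925 m from the base axis. Payload 12.5 kg.
Tool frame: the origin (TCP) lies at the very end of the fingers, on their centre line; the grasp point (between the pads) lies 19 mm behind it; x points along the fingers, y is the direction in which the jaws open and shut, and the axes are right-handed (so a half turn about x gives the same grasp; the last joint's range is limited). The gripper opens to 85 mm and grips with 20 to 120 N. Pads are 22 mm wide; open, the fingers measure 114 mm over their backs; the gripper's body (76 mm by 85 mm) begins 54 mm behind the grasp point. The pads swing forward as they close: fully open they stand 13 mm farther back than shut.
Start: joints at [-1.384, 0.491, 1.559, -0, 1.092, -0.106], TCP at [0.18, -0.598, 0.231] pointing down, gripper open.
Joint ranges: [-3.1, 3.1], [-0.84, 2.19], [0.05, 2.79], [-1.13, 4.28], [0.06, 2.93], [-2.69, 2.69]. Speed limits (rad/s): [2.22, 2.22, 2.79, 3.14, 3.14, 3.14].

### API

Orientations are given as [roll, pitch, yaw] about the fixed x, y, z axes, in that order (R = Rz(yaw) Ry(pitch) Rx(roll)).
In Python, from cell import * gives the robot as it stands.
- The arm moves only by the tool servo_tool, never from a script. Its argument "series" is a list of rows, each a list of 5 numbers: the shift along the tool's x, y, z in mm, then the turn about the tool's x in rad, then the closure, from 0 (fully open) to 1 (shut). A call has 1 to 5 rows; each row shifts and turns the commanded pose from where the row before left it, along the tool's axes as they then stand; what a row does not reach is not made up. A row lasts 1/12 s, in which the tool goes at most 41.7 mm and 7.16 degrees, less where a joint would pass 70% of its speed; a pose out of reach is approached as far as the arm can. A call is refused whole if a number of a shift passes 41.7 or a number of a turn 0.125, either way. A call with a gripper value outside its range is refused whole. The fingers move at their own pace and stop on an object; "force" is the grip in N (left out, the last holds). Time passes only in rows, so rows that do not move let the fingers close. It gives the time, the measured TCP pose, the force and the opening at its end, in the units of the state.
- get_state(): the state, without advancing time (a new reading comes with each control period).
- grab_frame(name): name is "side" or "top" or "wrist"; returns the picture (400x640x3 uint8, red, green, blue); there is no depth.
- camera_model(name): a dict with "fovy" (degrees; the focal length in pixels is half the picture's height over the tangent of half this angle, whatever the lens; pixels are square), "cx", "cy" (the principal point, pixels), "position" and "orientation" of the camera in the world; the wrist camera has in their place "mount" (4x4, takes a point from camera to tool coordinates, whose origin is the TCP and whose axes are the tool frame's). Camera axes: x right, y up, looking along -z (the intrinsics and any distortion apply to the point x, -y, -z); pixel columns grow to the right and rows downward; lengths in m; the calibration is good to about 2 mm. A picture is of the moment at which its call begins: read the wrist's pose just before it. camera_model takes no time and is no camera call.
- sign_off(): hands the job in, once; it reports no verdict.
The state is a dict: "t": time; "qpos": joint angles; "qvel": joint speeds; "joint_efforts": joint torques, N m; "eef_pos": TCP position; "tcp_rot": TCP orientation; "wrist_force": force on the tool from outside, world axes, zero at the start; "wrist_torque": the same for the moment, N m; "finger_gap": finger opening in m.
Only numpy, scipy, OpenCV 4.12 (cv2) and the standard library are available. Lean on these libraries where they do the work, as an engineer would, in place of code of your own. Each camera call takes 0.05 s, during which the arm holds its last target.

### The job

Get the two centrifuge buckets ready for the next run: into each bucket put the tube adapter of its own colour, stem up and right down on the bucket's floor, and then the domed cap of the same colour over it, fully down and level on the rim. Lower each piece into place rather than dropping it, let go of everything, and do not shift or knock over the bottle, the specimen pot or the power box.

Things in the scene. Friction and masses are not known exactly. Their poses are not given: they have to be found in the camera images.
- red_bucket: red centrifuge bucket, fixed: upright open aluminium cup, outer diameter 64, inner 56, with a red collar at its rim (top 15 mm), in a red holder disc of diameter 88, 10 high. Two small pins stick out at +-y to 40 from the axis, 45 above the bench, clear of the cap. Origin: centre of the underside, on the bench; z up. Inner floor at z = 15, rim at z = 75.
- red_adapter: red tube adapter, loose, about 0.12 kg: solid drum, diameter 48, 45 high, four dark bores in its top; from its middle an aluminium lifting stem, diameter 16, rises to z = 92. Origin: centre of the underside, z up the stem; starts upright on the bench. Fits a bucket with 4 mm play all round; seated, its origin is 15 above the bucket's and 32 mm of stem stand above the rim.
- red_cap: red domed cap, loose, about 0.11 kg, hollow, open below: skirt diameter 80 up to z = 17; dome diameter 64 up to z = 59; black knob diameter 24, z = 59 to 89. Origin: centre of lower edge, z up; starts knob up on the bench. Skirt (inner diameter 72) goes over a bucket's rim, 4 mm play all round, till a ledge at z = 12 meets the rim: origin 63 above the bucket's. Clears the stem.
- blue_bucket: blue centrifuge bucket, fixed: upright open aluminium cup, outer diameter 64, inner 56, with a blue collar at its rim (top 15 mm), in a blue holder disc of diameter 88, 10 high. Two small pins stick out at +-y to 40 from the axis, 45 above the bench, clear of the cap. Origin: centre of the underside, on the bench; z up. Inner floor at z = 15, rim at z = 75.
- blue_adapter: blue tube adapter, loose, about 0.12 kg: solid drum, diameter 48, 45 high, four dark bores in its top; from its middle an aluminium lifting stem, diameter 16, rises to z = 92. Origin: centre of the underside, z up the stem; starts upright on the bench. Fits a bucket with 4 mm play all round; seated, its origin is 15 above the bucket's and 32 mm of stem stand above the rim.
- blue_cap: blue domed cap, loose, about 0.11 kg, hollow, open below: skirt diameter 80 up to z = 17; dome diameter 64 up to z = 59; black knob diameter 24, z = 59 to 89. Origin: centre of lower edge, z up; starts knob up on the bench. Skirt (inner diameter 72) goes over a bucket's rim, 4 mm play all round, till a ledge at z = 12 meets the rim: origin 63 above the bucket's. Clears the stem.
- reagent_bottle: bystander: amber reagent bottle with a white cap, loose, diameter 52, height 100. Origin: centre of the underside.
- specimen_pot: bystander: white specimen pot with a yellow lid, loose, diameter 48, height 55. Origin: centre of the underside.
- power_box: bystander: white mains extension box with two sockets, loose, 0.7 kg, 85 x 115 x 36 high. Origin: centre of the underside.
There are look-alikes about, which are no part of the job. Leave any green or yellow look-alike of the red_adapter alone.

How it is judged:
By the outcome, as a careful person would: the job done as asked, in the order asked, and still so for the second after the job is handed in, with the robot touching nothing.
It also fails if it takes over 128 s, if anything falls off the work surface, if the arm or the gripper's body presses on something with over 40 N, if the wrist force passes 120 N, or if a joint passes its speed limit or range.

## Working session

There is one attempt and no reset: what is moved stays moved. The work goes in short steps, Python scripts to look and compute and a tool call to move; the robot and the scene stay as the last step left them, time stands still between calls to the robot, and variables do not carry over. Pictures are saved under pics/ and viewed, and the job is handed in when it is done.

Besides the shell and the picture viewer there is one more tool, called after "Call:" as a command line: name --pt "numbers of a row" for each row, then --argument value for the rest. servo_tool: Moves the arm, as the interface text tells. Its arguments: {"type":"object","properties":{"series":{"type":"array"},"force":{"type":"number"}},"required":["series"]}

```bash
ls; mkdir -p pics; python3 - <<'E'
from cell import *
import cv2
s=get_state(); print(s)
for n in ["side","top","wrist"]:
    print(n,camera_model(n))
    f=grab_frame(n); cv2.imwrite(f"pics/a_{n}.png",f[:,:,::-1])
print(get_state()['t'])
E
```

```text
pics
{'t': 0.0, 'qpos': array([-1.38359060e+00,  4.91552841e-01,  1.55950231e+00,  2.42617510e-05,
        1.09171005e+00, -1.05587430e-01]), 'qvel': array([-1.90719496e-04,  1.98232526e-04,  1.74269918e-04, -3.80056342e-05,
        5.47832565e-05, -1.28455779e-03]), 'joint_efforts': array([-2.44054914e-03, -6.18459749e+01, -2.61594647e+01, -1.20953046e-04,
        4.08356806e-03, -2.19147154e-05]), 'eef_pos': array([ 0.18037946, -0.59814035,  0.23071372]), 'tcp_rot': array([-1.69473243,  1.56962358,  1.73964219]), 'wrist_force': array([ 1.02792989, -0.53841712,  0.33362171]), 'wrist_torque': array([-0.03719285, -0.00726486,  0.01648327]), 'finger_gap': 0.08572717796198298}
side {'fovy': 46.78001955184482, 'cx': 310.3834624481687, 'cy': 195.91054249816324, 'position': array([0.20788028, 0.82158683, 1.16217236]), 'orientation': array([ 0.6833047 ,  0.01064752, -2.71954389])}
top {'fovy': 46.38936825061049, 'cx': 321.70088512138545, 'cy': 206.85514299993977, 'position': array([0.42334199, 0.00166821, 1.18249713]), 'orientation': array([ 0.13975822,  0.00389581, -1.56346843])}
wrist {'fovy': 71.92790925309163, 'cx': 316.10303238707115, 'cy': 196.48833522520968, 'mount': array([[ 1.67729518e-04,  2.93490429e-01, -9.55961997e-01,
        -1.42861036e-01],
       [ 9.99999959e-01, -2.71640417e-04,  9.20597772e-05,
         7.30362568e-04],
       [-2.32659252e-04, -9.55961973e-01, -2.93490462e-01,
        -7.52961212e-02],
       [ 0.00000000e+00,  0.00000000e+00,  0.00000000e+00,
         1.00000000e+00]])}
0.15
```

View pics/a_top.png

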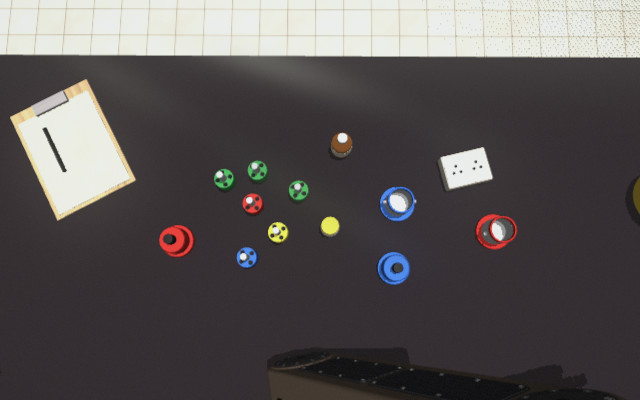

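View pics/a_side.png

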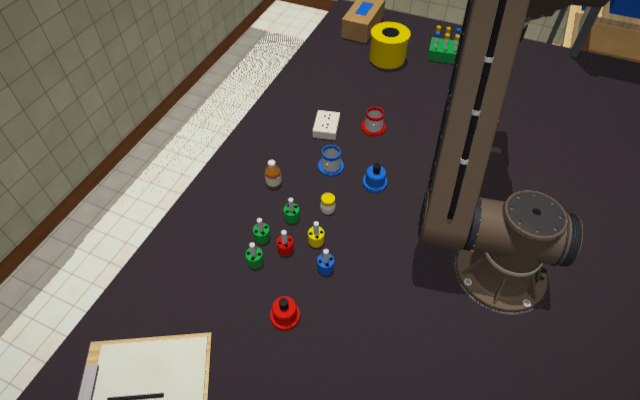

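View pics/a_wrist.png

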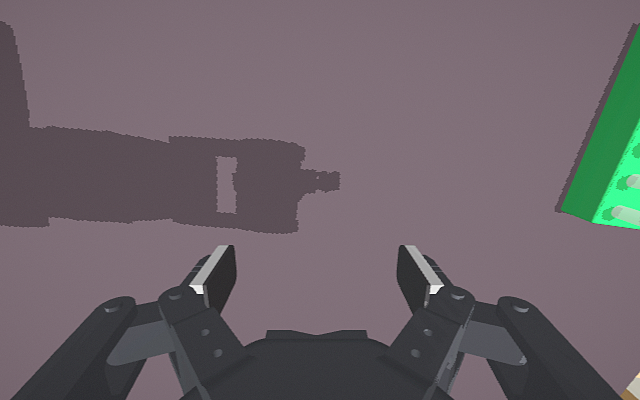

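Candidates in the top view:
- **Red adapter:** red (252,204). Look-alikes are green at (224,179), (257,171) and (298,190), and yellow at (278,232).
- **Blue adapter:** (246,257).
- **Caps:** red (176,240), blue (394,268).
- **Buckets:** blue (397,203), red (495,231).
- **Bystanders:** bottle (342,146), pot (330,227), box (466,168).

Next I locate these in both views.

```bash
cat > h.py <<'E'
import numpy as np, cv2
from scipy.spatial.transform import Rotation as R
from cell import *
def K(m): 
    f=200/np.tan(np.radians(m['fovy'])/2); return f,m['cx'],m['cy']
def campose(name,s=None):
    m=camera_model(name)
    if name!='wrist': return m,R.from_euler('xyz',m['orientation']).as_matrix(),m['position']
    T=np.eye(4);T[:3,:3]=R.from_euler('xyz',s['tcp_rot']).as_matrix();T[:3,3]=s['eef_pos']
    M=T@m['mount']; return m,M[:3,:3],M[:3,3]
def ray(name,uv,s=None):
    m,Rm,p=campose(name,s); f,cx,cy=K(m)
    d=Rm@np.array([(uv[0]-cx)/f,-(uv[1]-cy)/f,-1.]); return p,d
def onz(name,uv,z,s=None):
    p,d=ray(name,uv,s); return p+d*(z-p[2])/d[2]
def proj(name,X,s=None):
    m,Rm,p=campose(name,s); f,cx,cy=K(m)
    c=Rm.T@(np.array(X)-p); return np.array([cx+f*c[0]/-c[2],cy+f*c[1]/c[2]])
def tri(u1,u2,a='top',b='side'):
    p,d=ray(a,u1);q,e=ray(b,u2)
    d=d/np.linalg.norm(d);e=e/np.linalg.norm(e)
    t=np.linalg.lstsq(np.stack([d,-e],1),q-p,rcond=None)[0]
    A=p+t[0]*d;B=q+t[1]*e; return (A+B)/2,np.linalg.norm(A-B)
E
python3 - <<'E'
import cv2,numpy as np
from h import *
for n,boxes in [("top",{"adp":(200,130,340,280),"caps_r":(150,210,210,270),"bk":(365,170,540,300)}),("side",{"adp":(230,180,350,340),"bk":(250,80,400,215)})]:
    im=cv2.imread(f"pics/a_{n}.png")
    for k,(a,b,c,d) in boxes.items():
        cr=im[b:d,a:c]; s=min(800//(c-a),600//(d-b)); cv2.imwrite(f"pics/c_{n}_{k}.png",cv2.resize(cr,None,fx=s,fy=s,interpolation=cv2.INTER_CUBIC)); print(n,k,a,b,s)
E
```

```text
top adp 200 130 4
top caps_r 150 210 10
top bk 365 170 4
side adp 230 180 3
side bk 250 80 4
```

View pics/c_top_adp.png

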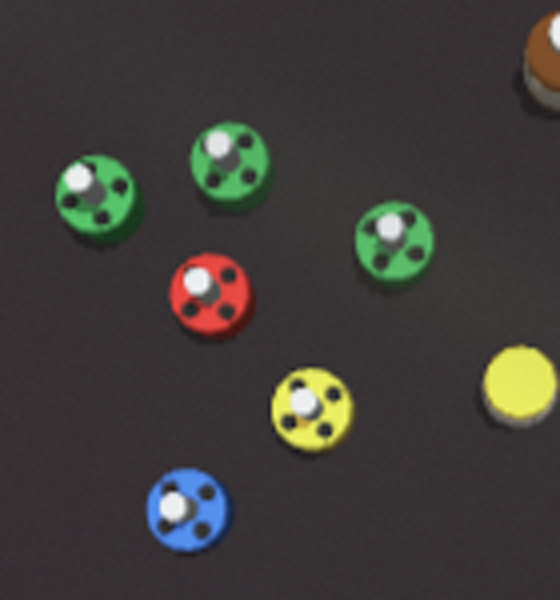

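View pics/c_top_bk.png

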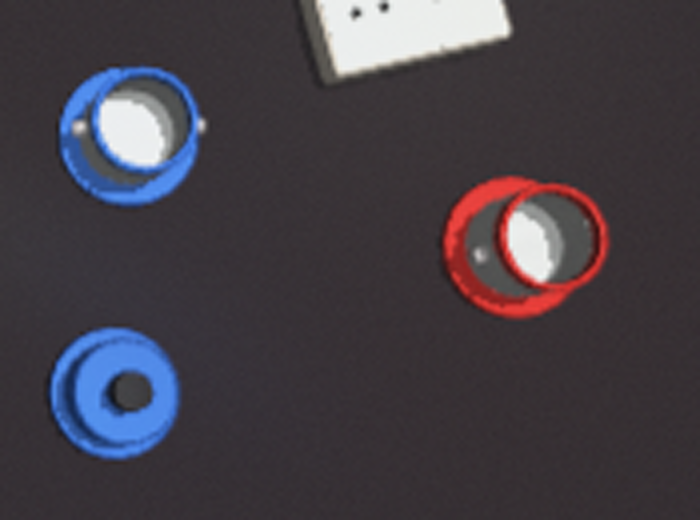

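View pics/c_side_adp.png

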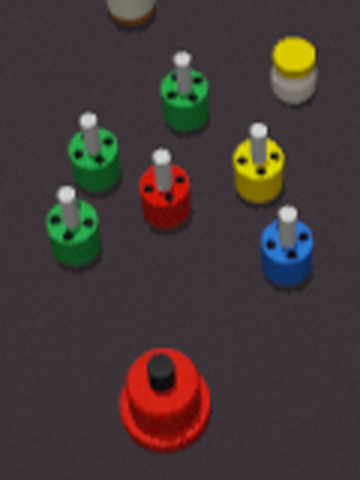

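View pics/c_side_bk.png

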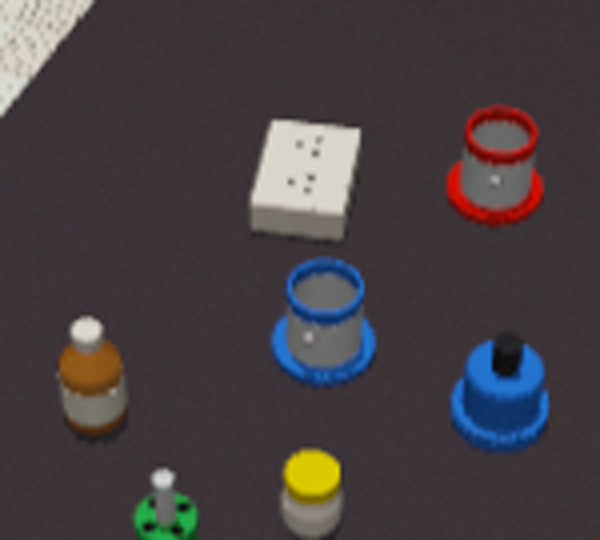

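```bash
python3 - <<'E'
from h import *
def c(n,box,f):
    im=cv2.imread(f"pics/a_{n}.png"); a,b,cc,d=box; sub=im[b:d,a:cc]
    hsv=cv2.cvtColor(sub,cv2.COLOR_BGR2HSV).astype(int); m=f(hsv[...,0],hsv[...,1],hsv[...,2])
    m=m.astype(np.uint8); N,l,st,ce=cv2.connectedComponentsWithStats(m); i=1+np.argmax(st[1:,4])
    return ce[i]+[a,b],st[i]
def white(h,s,v): return (s<60)&(v>190)
def rough(n,o,sz,box): pass
T=lambda u,v:((u+.5)/4-.5+200,(v+.5)/4-.5+130)
S=lambda u,v:((u+.5)/3-.5+230,(v+.5)/3-.5+180)
st={'redA':(T(198,281),S(161,156)),'blueA':(T(173,506),S(288,214)),'yel':(T(303,402),S(258,131)),'gr1':(T(78,177),S(66,194)),'gr2':(T(218,144),S(88,120)),'gr3':(T(390,226),S(182,60))}
for k,(t,s) in st.items():
    r=[]
    for n,u in(('top',t),('side',s)):
        x,y=map(int,np.round(u)); q=c(n,(x-6,y-6,x+7,y+7),white)[0]; r.append(q)
    X,g=tri(*r); print(k,r,onz('top',r[0],.092).round(4),onz('side',r[1],.092).round(4),X.round(4),round(g,4))
# knob tops
B=lambda u,v:((u+.5)/4-.5+365,(v+.5)/4-.5+170)
SB=lambda u,v:((u+.5)/4-.5+250,(v+.5)/4-.5+80)
def black(h,s,v): return v<60
dark=lambda h,s,v:(v<70)&(s<130)
for k,n,u in (('blueC','top',B(131,391)),('blueC','side',SB(508,341)),('redC','top',(169,239)),('redC','side',S(161,362))):
    print(k,n,u,onz(n,u,.089).round(4))
# rims: ellipse fit of rim colour blobs
for k,n,u in (('blueB','top',B(147,119)),('blueB','side',SB(326,291)),('redB','top',B(554,238)),('redB','side',SB(501,135))):
    print(k,n,u,onz(n,u,.075).round(4))
for k,n,u,z in (('pot','top',T(520,384),.055),('pot','side',SB(312,473),.055),('bot','top',(342,138),.1),('bot','side',SB(87,330),.1)):
    print(k,n,onz(n,u,z).round(4))
for u in (B(330,82),B(512,35)): print('box',onz('top',u,.036).round(4))
for u in ((440,160),(486,149)): print('box',onz('top',u,.036).round(4))
E
```

```text
redA [array([248.63333333, 199.63333333]), array([283.5, 232. ])] [0.5928 0.18   0.092 ] [0.5908 0.181  0.092 ] [0.5922 0.1801 0.0903] 0.0017
blueA [array([242.73529412, 256.        ]), array([325.69230769, 251.        ])] [0.46   0.1899 0.092 ] [0.4579 0.1909 0.092 ] [0.4592 0.19   0.0901] 0.0018
yel [array([275.3030303 , 229.72727273]), array([315.69230769, 223.        ])] [0.5218 0.1154 0.092 ] [0.5206 0.1161 0.092 ] [0.5214 0.1154 0.0908] 0.001
gr1 [array([218.89655172, 173.86206897]), array([251.66666667, 244.26666667])] [0.6545 0.2528 0.092 ] [0.653  0.2531 0.092 ] [0.654  0.2528 0.0913] 0.0014
gr2 [array([254.17857143, 165.39285714]), array([258.91666667, 219.75      ])] [0.6757 0.1692 0.092 ] [0.6743 0.1711 0.092 ] [0.6759 0.1695 0.0892] 0.0008
gr3 [array([297.03703704, 185.77777778]), array([290.55555556, 199.33333333])] [0.6269 0.066  0.092 ] [0.6237 0.067  0.092 ] [0.6259 0.0657 0.09  ] 0.0027
blueC top (397.375, 267.375) [ 0.4364 -0.1697  0.089 ]
blueC side (376.625, 164.875) [ 0.4363 -0.1703  0.089 ]
redC top (169, 239) [0.4986 0.3647 0.089 ]
redC side (283.3333333333333, 300.3333333333333) [0.4994 0.3674 0.089 ]
blueB top (401.375, 199.375) [ 0.5985 -0.184   0.075 ]
blueB side (331.125, 152.375) [ 0.5942 -0.1766  0.075 ]
redB top (503.125, 229.125) [ 0.5286 -0.4244  0.075 ]
redB side (374.875, 113.375) [ 0.5263 -0.4165  0.075 ]
pot top [ 0.5361 -0.0123  0.055 ]
pot side [ 0.5361 -0.0101  0.055 ]
bot top [ 0.7422 -0.0403  0.1   ]
bot side [ 0.7414 -0.0386  0.1   ]
box [ 0.6288 -0.3047  0.036 ]
box [ 0.6593 -0.4192  0.036 ]
box [ 0.7055 -0.2892  0.036 ]
box [ 0.7347 -0.4058  0.036 ]
```

View pics/c_top_caps_r.png

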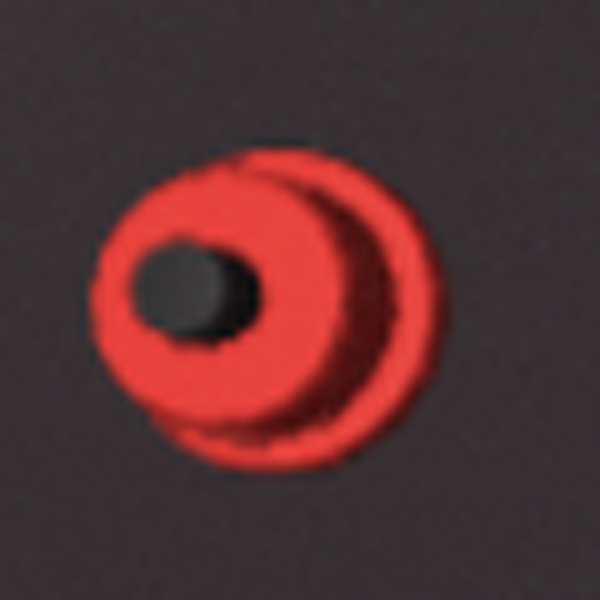

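The crop confirms the red adapter: red drum, four bores, bright stem, with top-view stem tip at (248.6,199.6). I'll fly over both buckets first to refine their positions with the wrist camera.

```bash
cat >> h.py <<'E'
def go(x,y,z,yaw=None):
    s=get_state(); Rm=R.from_euler('xyz',s['tcp_rot']).as_matrix()
    d=Rm.T@(np.array([x,y,z])-s['eef_pos'])*1000
    print('t %.2f tcp'%s['t'],s['eef_pos'].round(4),'gap %.4f'%s['finger_gap'],'F',s['wrist_force'].round(1),'| tool shift',d.round(1),'rows',round(np.linalg.norm(d)/41.7,2))
    return s,Rm
E
python3 - <<'E'
from h import *
s,Rm=go(.53,-.424,.231); print(Rm.round(4))
E
```

```text
t 0.15 tcp [ 0.1804 -0.5982  0.2309] gap 0.0853 F [ 0.9 -0.2 -0.4] | tool shift [  -0.   -65.9 -385. ] rows 9.37
[[-1.000e-04  2.886e-01 -9.574e-01]
 [ 8.000e-04 -9.574e-01 -2.886e-01]
 [-1.000e+00 -8.000e-04 -1.000e-04]]
```

Call:
servo_tool --pt "0 -6.6 -38.5 0 0" --pt "0 -6.6 -38.5 0 0" --pt "0 -6.6 -38.5 0 0" --pt "0 -6.6 -38.5 0 0" --pt "0 -6.6 -38.5 0 0"

```text
t: 0.57
eef_pos: [0.3566, -0.5101, 0.2312]
tcp_rot: [-1.319, 1.57, 2.115]
wrist_force: [0.0, -1.0, -0.3]
finger_gap: 0.0854
```

Call:
servo_tool --pt "0 -6.6 -38.5 0 0" --pt "0 -6.6 -38.5 0 0" --pt "0 -6.6 -38.5 0 0" --pt "0 -6.6 -38.5 0 0" --pt "0 -6.6 -38.5 0 0"

```text
t: 0.98
eef_pos: [0.5315, -0.4228, 0.2311]
tcp_rot: [-0.937, 1.57, 2.498]
wrist_force: [-0.2, -0.7, 0.2]
finger_gap: 0.0853
```

Call:
servo_tool --pt "0 0 0 0 0" --pt "0 0 0 0 0"

```text
t: 1.15
eef_pos: [0.5314, -0.4226, 0.2306]
tcp_rot: [-0.952, 1.57, 2.486]
wrist_force: [-0.2, -0.1, 0.5]
finger_gap: 0.0855
```

```bash
cat > w.py <<'E'
import sys
from h import *
def shot(tag):
    s=get_state(); f=grab_frame('wrist')[:,:,::-1]; cv2.imwrite(f"pics/{tag}.png",f); np.save(f"pics/{tag}.npy",s,allow_pickle=True); return s,f
E
python3 - <<'E'
from w import *
go(.598,-.184,.231); s,f=shot('w_redB'); print(s['qvel'].round(4))
E
```

```text
t 1.15 tcp [ 0.5314 -0.4226  0.2306] gap 0.0855 F [-0.2 -0.1  0.5] | tool shift [  -0.4 -208.8 -133.3] rows 5.94
[-0.053  -0.0169  0.0254 -0.0092 -0.0035 -0.0155]
```

View pics/w_redB.png

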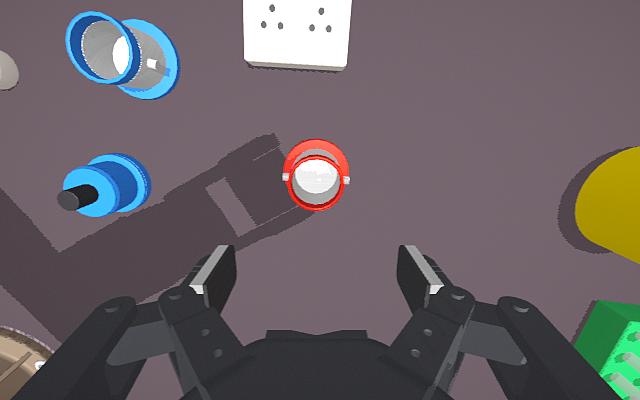

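```bash
python3 - <<'E'
from h import *
f=cv2.imread('pics/w_redB.png')
cv2.imwrite('pics/z1.png',cv2.resize(f[130:220,270:365],None,fx=6,fy=6,interpolation=cv2.INTER_CUBIC))
s=np.load('pics/w_redB.npy',allow_pickle=True).item()
for X in [(.5286,-.4244,.075),(.5286,-.4244,.0)]: print(proj('wrist',X,s))
E
```

```text
[316.34419228 185.19843358]
[316.34593782 171.33464746]
```

View pics/z1.png

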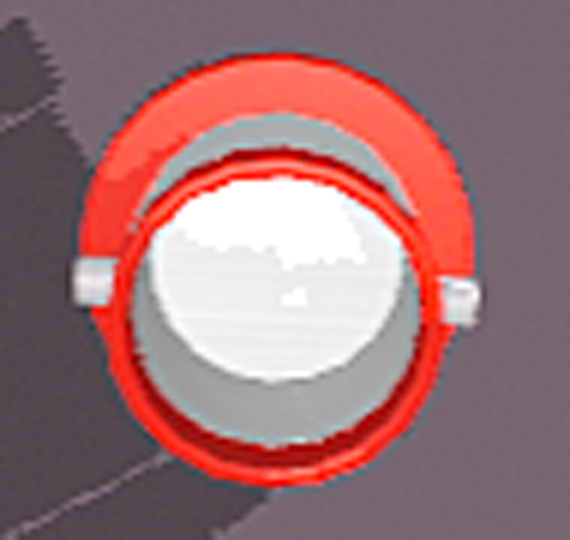

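Wrist view: the red rim is centred near (316,183.6), about 1.5 px from the top-view prediction. Next is the blue bucket.

Call:
servo_tool --pt "0 -34.8 -22.2 0 0" --pt "0 -34.8 -22.2 0 0" --pt "0 -34.8 -22.2 0 0" --pt "0 -34.8 -22.2 0 0" --pt "0 -34.8 -22.2 0 0"

```text
t: 1.62
eef_pos: [0.5851, -0.2251, 0.2314]
tcp_rot: [0.579, 1.571, -2.273]
wrist_force: [1.1, -0.5, -0.8]
finger_gap: 0.0854
```

Call:
servo_tool --pt "0 -34.8 -22.2 0 0" --pt "0 0 0 0 0" --pt "0 0 0 0 0"

```text
t: 1.87
eef_pos: [0.5969, -0.185, 0.2316]
tcp_rot: [1.443, 1.57, -1.404]
wrist_force: [-0.4, -1.3, -0.0]
finger_gap: 0.0851
```

```bash
python3 - <<'E'
from w import *
go(.592,.180,.231); s,f=shot('w_blueB')
print(proj('wrist',(.5985,-.184,.075),s))
c=proj('wrist',(.5985,-.184,.075),s).astype(int); x,y=c[0]-47,c[1]-50; print(x,y)
cv2.imwrite('pics/z2.png',cv2.resize(f[y:y+90,x:x+95],None,fx=6,fy=6,interpolation=cv2.INTER_CUBIC))
s1=np.load('pics/w_redB.npy',allow_pickle=True).item()
print('redB',onz('wrist',(316.2,183.6),.075,s1))
E
```

```text
t 1.87 tcp [ 0.5969 -0.185   0.2316] gap 0.0851 F [-0.4 -1.3 -0. ] | tool shift [   0.5 -350.7 -101.2] rows 8.75
[315.01584392 180.70866547]
268 130
redB [ 0.53031765 -0.42370661  0.075     ]
```

View pics/z2.png

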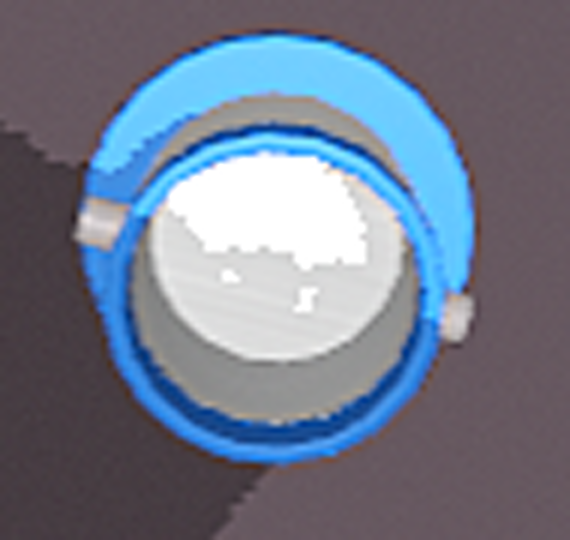

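Call:
servo_tool --pt "0 -39 -11.2 0 0" --pt "0 -39 -11.2 0 0" --pt "0 -39 -11.2 0 0" --pt "0 -39 -11.2 0 0" --pt "0 -39 -11.2 0 0"

```text
t: 2.33
eef_pos: [0.5942, 0.0164, 0.2313]
tcp_rot: [1.369, 1.57, -1.483]
wrist_force: [0.6, -0.8, -0.1]
finger_gap: 0.085
```

Call:
servo_tool --pt "0 -39 -11.2 0 0" --pt "0 -39 -11.2 0 0" --pt "0 -39 -11.2 0 0" --pt "0 -39 -11.2 0 0" --pt "0 0 0 0 0"

```text
t: 2.75
eef_pos: [0.5924, 0.183, 0.2312]
tcp_rot: [-2.124, 1.57, 1.312]
wrist_force: [-1.1, -0.1, -0.1]
finger_gap: 0.0854
```

Call:
servo_tool --pt "0 0 0 0 0" --pt "0 0 0 0 0"

```text
t: 2.92
eef_pos: [0.5928, 0.1776, 0.2311]
tcp_rot: [0.842, 1.57, -2.008]
wrist_force: [-0.3, 0.0, 0.2]
finger_gap: 0.0857
```

```bash
python3 - <<'E'
from w import *
go(.592,.180,.1); s,f=shot('w_A'); print(s['qpos'].round(3))
for X in [(.5928,.18,.092),(.46,.19,.092)]: print(proj('wrist',X,s))
s2=np.load('pics/w_blueB.npy',allow_pickle=True).item()
print('blueB',onz('wrist',(313.5,179.4),.075,s2))
E
```

```text
t 2.92 tcp [0.5928 0.1776 0.2311] gap 0.0857 F [-0.3  0.   0.2] | tool shift [131.1  -2.6   0. ] rows 3.14
[ 1.850e-01  4.820e-01  1.575e+00 -1.000e-03  1.085e+00  1.464e+00]
[313.18794372 185.62739287]
[273.38269849 286.71933534]
blueB [ 0.59944646 -0.18194696  0.075     ]
```

View pics/w_A.png

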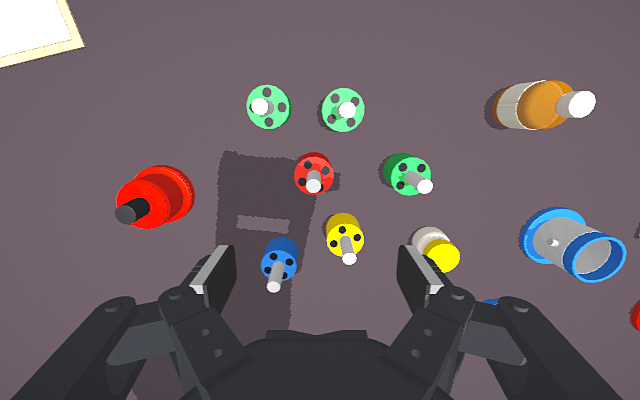

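```bash
python3 - <<'E'
from w import *
s=np.load('pics/w_A.npy',allow_pickle=True).item(); f=cv2.imread('pics/w_A.png')
for n,(x,y) in {'red':(313,185),'blue':(274,286),'yel':(348,257)}.items():
    m=(f[y-12:y+13,x-12:x+13].min(2)>215).astype(np.uint8); N,l,st,c=cv2.connectedComponentsWithStats(m); i=1+np.argmax(st[1:,4]); u=c[i]+[x-12,y-12]
    print(n,u,st[i],onz('wrist',u,.092,s).round(4))
E
```

```text
red [313.13207547 185.50943396] [  5   6  15  14 159] [0.5929 0.1801 0.092 ]
blue [273.20952381 286.48571429] [  5   7  13  11 105] [0.4603 0.1903 0.092 ]
yel [349.01515152 258.1969697 ] [  6   8  15  12 132] [0.522 0.116 0.092]
```

Call:
servo_tool --pt "30 -2.4 -0.8 0 0" --pt "35 0 0 0 0" --pt "35 0 0 0 0" --pt "35 0 0 0 0" --pt "20 0 0 0 0"

```text
t: 3.38
eef_pos: [0.5917, 0.1793, 0.073]
tcp_rot: [-0.029, 1.567, -2.881]
wrist_force: [0.6, 0.4, 0.1]
finger_gap: 0.0853
```

Call:
servo_tool --pt "10 0 0 0 0" --pt "0 0 0 0 0" --pt "0 0 0 0 0"

```text
t: 3.63
eef_pos: [0.5932, 0.1808, 0.0669]
tcp_rot: [2.755, 1.57, -0.096]
wrist_force: [0.2, 0.6, 1.3]
finger_gap: 0.0848
```

```bash
python3 - <<'E'
from w import *
go(.5929,.1801,.066); s,f=shot('w_A2')
E
```

```text
t 3.63 tcp [0.5932 0.1808 0.0669] gap 0.0848 F [0.2 0.6 1.3] | tool shift [0.9 0.6 0.5] rows 0.03
```

View pics/w_A2.png

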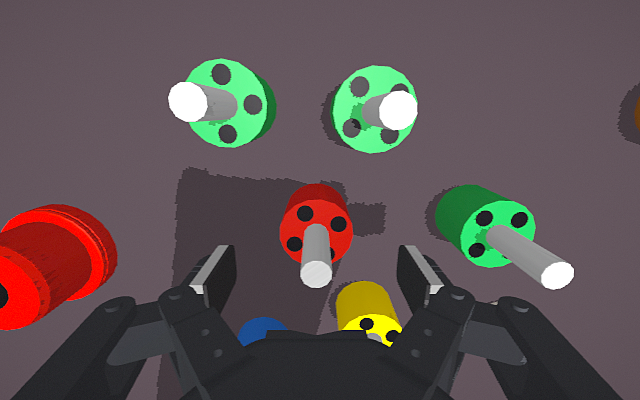

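The stem tip is at (316,273), midway between the pads, so I close.

Call:
servo_tool --pt "0 0 0 0 1" --pt "0 0 0 0 1" --pt "0 0 0 0 1" --pt "0 0 0 0 1" --pt "0 0 0 0 1" --force 50

```text
t: 4.1
eef_pos: [0.5926, 0.182, 0.0667]
tcp_rot: [2.822, 1.57, -0.027]
wrist_force: [0.4, 1.6, -0.1]
finger_gap: 0.0254
```

Call:
servo_tool --pt "0 0 0 0 1" --pt "0 0 0 0 1" --pt "0 0 0 0 1" --pt "0 0 0 0 1" --pt "0 0 0 0 1"

```text
t: 4.52
eef_pos: [0.5927, 0.1819, 0.0665]
tcp_rot: [2.798, 1.57, -0.051]
wrist_force: [-0.5, -1.1, 5.2]
finger_gap: 0.0147
```

```bash
python3 - <<'E'
from w import *
go(.5929,.1801,.066); s,f=shot('w_A3')
E
```

```text
t 4.52 tcp [0.5927 0.1819 0.0665] gap 0.0147 F [-0.5 -1.1  5.2] | tool shift [0.5 1.8 0.3] rows 0.05
```

View pics/w_A3.png

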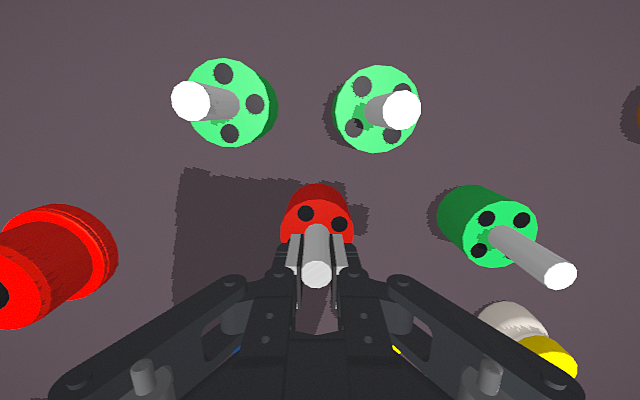

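Gripped (gap 14.7 mm). I lift and check.

Call:
servo_tool --pt "-15 0 0 0 1" --pt "-35 0 0 0 1" --pt "-35 0 0 0 1" --pt "-35 0 0 0 1" --pt "0 0 0 0 1"

```text
t: 4.98
eef_pos: [0.5945, 0.1825, 0.1925]
tcp_rot: [3.045, 1.562, 0.197]
wrist_force: [1.6, -0.2, -1.2]
finger_gap: 0.0145
```

Call:
servo_tool --pt "0 0 0 0 1" --pt "0 0 0 0 1"

```text
t: 5.15
eef_pos: [0.5919, 0.1819, 0.1852]
tcp_rot: [-0.079, 1.569, -2.927]
wrist_force: [0.6, -0.5, -1.1]
finger_gap: 0.0145
```

```bash
python3 - <<'E'
from w import *
go(.5295,-.424,.187); s,f=shot('w_A4'); cv2.imwrite('pics/a4t.png',grab_frame('top')[:,:,::-1])
E
```

```text
t 5.15 tcp [0.5919 0.1819 0.1852] gap 0.0145 F [ 0.6 -0.5 -1.1] | tool shift [ -1.5 562.1 234.6] rows 14.61
```

View pics/w_A4.png

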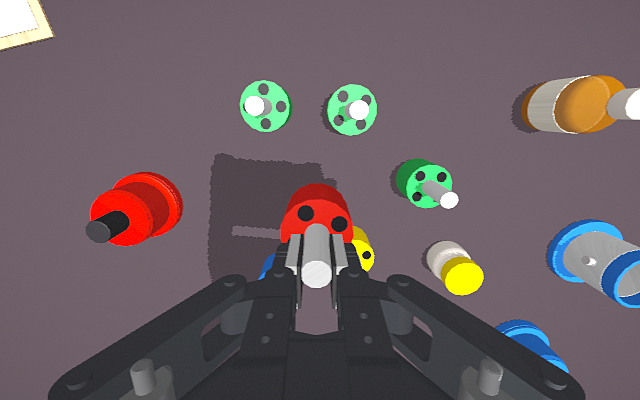

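View pics/a4t.png

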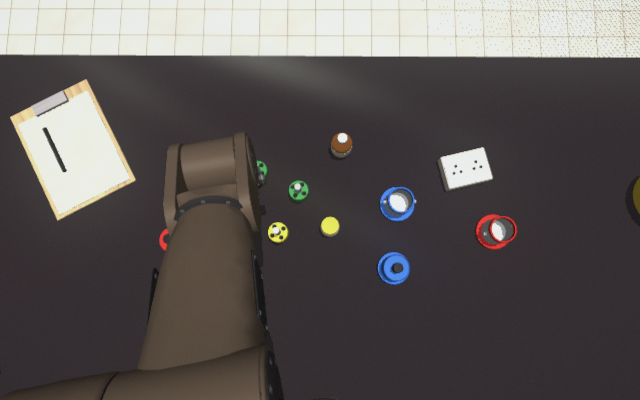

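Call:
servo_tool --pt "0 20 8.3 0 1" --pt "0 37.5 15.6 0 1" --pt "0 37.5 15.6 0 1" --pt "0 37.5 15.6 0 1" --pt "0 37.5 15.6 0 1"

```text
t: 5.67
eef_pos: [0.5729, -0.0027, 0.1848]
tcp_rot: [-0.378, 1.568, 3.057]
wrist_force: [0.7, -0.1, -1.1]
finger_gap: 0.0139
```

Call:
servo_tool --pt "0 37.5 15.6 0 1" --pt "0 37.5 15.6 0 1" --pt "0 37.5 15.6 0 1" --pt "0 37.5 15.6 0 1" --pt "0 37.5 15.6 0 1"

```text
t: 6.08
eef_pos: [0.5524, -0.205, 0.1848]
tcp_rot: [-0.757, 1.568, 2.677]
wrist_force: [1.0, 0.4, -1.5]
finger_gap: 0.0143
```

Call:
servo_tool --pt "0 37.5 15.6 0 1" --pt "0 37.5 15.6 0 1" --pt "0 37.5 15.6 0 1" --pt "0 37.5 15.6 0 1" --pt "0 17.5 7.3 0 1"

```text
t: 6.5
eef_pos: [0.5336, -0.3879, 0.1844]
tcp_rot: [-0.63, 1.569, 2.802]
wrist_force: [0.2, -0.0, -1.3]
finger_gap: 0.0142
```

Call:
servo_tool --pt "0 0 0 0 1" --pt "0 0 0 0 1" --pt "0 0 0 0 1" --pt "0 0 0 0 1"

```text
t: 6.83
eef_pos: [0.5352, -0.3824, 0.1859]
tcp_rot: [-1.102, 1.57, 2.334]
wrist_force: [-0.4, 0.3, -0.7]
finger_gap: 0.0141
```

```bash
python3 - <<'E'
from w import *
go(.5295,-.424,.187); s,f=shot('w_A5'); 
g=grab_frame('top')[:,:,::-1];cv2.imwrite('pics/z5t.png',cv2.resize(g[130:330,400:640],None,fx=3,fy=3))
g=grab_frame('side')[:,:,::-1];cv2.imwrite('pics/z5s.png',cv2.resize(g[40:190,300:500],None,fx=4,fy=4,interpolation=cv2.INTER_CUBIC))
E
```

```text
t 6.83 tcp [ 0.5352 -0.3824  0.1859] gap 0.0141 F [-0.4  0.3 -0.7] | tool shift [-1.2 38.2 17.5] rows 1.01
```

View pics/w_A5.png

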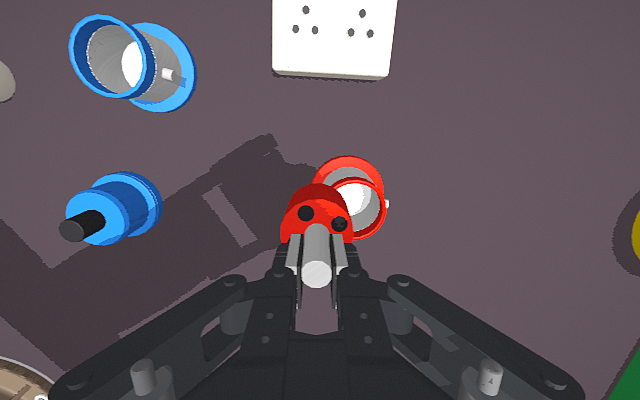

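View pics/z5s.png

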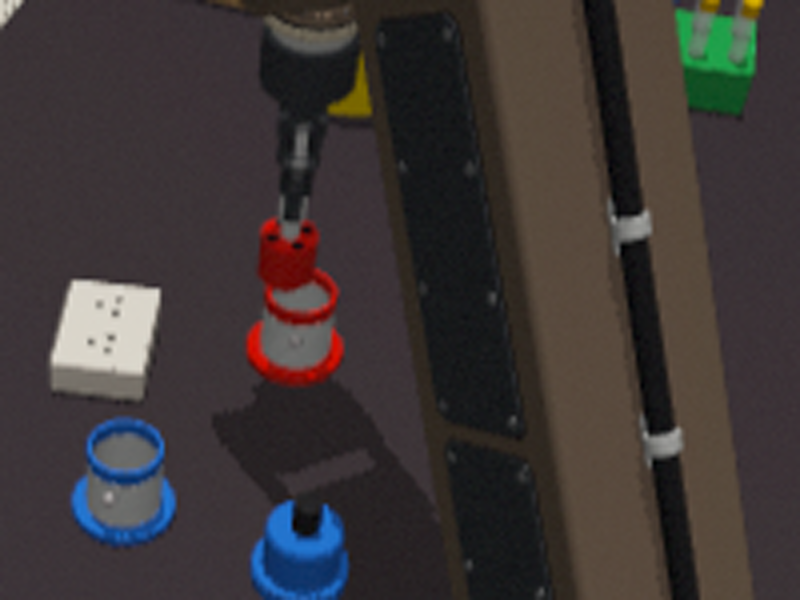

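I still need (0, 38.2, 17.5) mm to reach the bucket.

Call:
servo_tool --pt "0 14 6.5 0 1" --pt "0 14 6.5 0 1" --pt "0 10.2 4.5 0 1" --pt "0 0 0 0 1" --pt "0 0 0 0 1"

```text
t: 7.4
eef_pos: [0.5288, -0.4263, 0.186]
tcp_rot: [-1.209, 1.571, 2.224]
wrist_force: [0.7, 0.5, -1.3]
finger_gap: 0.0144
```

Call:
servo_tool --pt "0 0 0 0 1" --pt "0 0 0 0 1"

```text
t: 7.57
eef_pos: [0.5292, -0.425, 0.1862]
tcp_rot: [-1.271, 1.571, 2.163]
wrist_force: [0.5, -0.1, -1.6]
finger_gap: 0.0143
```

```bash
python3 - <<'E'
from w import *
go(.5295,-.424,.187); s,f=shot('w_A6'); 
cv2.imwrite('pics/z6.png',cv2.resize(f[130:300,240:400],None,fx=4,fy=3.5,interpolation=cv2.INTER_CUBIC))
print('axis at bucket rim', proj('wrist',(.5295,-.424,.075),s), proj('wrist',(.5295,-.424,.01),s))
Rm=R.from_euler('xyz',s['tcp_rot']).as_matrix()
for a in (-.044,.044):  # holder disc / rim edges along tool y
  print(proj('wrist',np.array([.5295,-.424,.01])+Rm[:,1]*a,s),proj('wrist',np.array([.5295,-.424,.075])+Rm[:,1]*a*32/44,s))
print(s['eef_pos'])
E
```

```text
t 7.57 tcp [ 0.5292 -0.425   0.1862] gap 0.0143 F [ 0.5 -0.1 -1.6] | tool shift [-0.8 -0.9 -0.6] rows 0.03
axis at bucket rim [314.47915897 193.21402139] [314.81139054 177.75008162]
[277.71961555 177.74024519] [281.17424422 193.20501728]
[351.90408407 177.75991829] [347.78481427 193.2230257 ]
[ 0.52921286 -0.42501001  0.18623746]
```

View pics/z6.png

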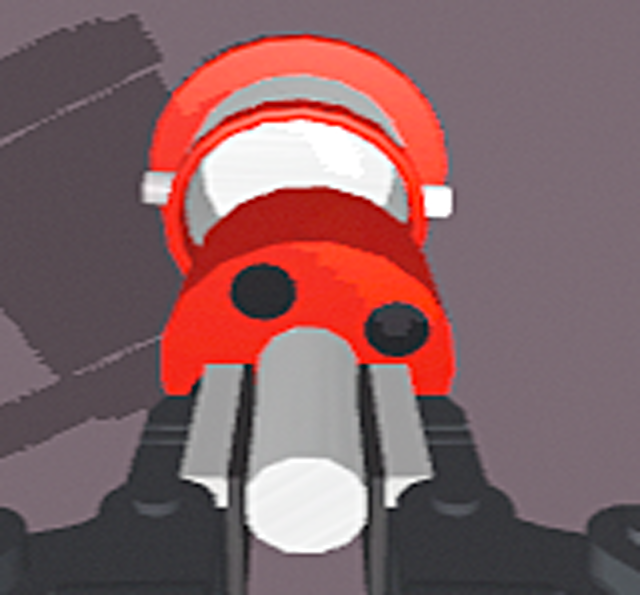

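```bash
python3 - <<'E'
from w import *
s=np.load('pics/w_A6.npy',allow_pickle=True).item()
Rm=R.from_euler('xyz',s['tcp_rot']).as_matrix(); p=s['eef_pos']
def vtool(uv,z):
    X=onz('wrist',uv,z,s); return (Rm.T@(X-p)*1000).round(1)
print('stem tip', vtool((316.0,273.7),p[2]+.026))
print('rim far edge', vtool((314.3,159.6),.075),'-> centre z',vtool((314.3,159.6),.075)[2]+32)
print('disc far edge', vtool((314.1,140.3),.01),'-> centre z',vtool((314.1,140.3),.01)[2]+44)
print('pred',(Rm.T@(np.array([.5295,-.424,.075])-p)*1000).round(1))
print('disc y', vtool((277.1,177.7),.01)[1],vtool((351,177.7),.01)[1])
E
```

```text
stem tip [-26.    0.7  -0.2]
rim far edge [111.2  -1.  -33. ] -> centre z -1.0
disc far edge [176.2  -1.6 -44.3] -> centre z -0.29999999999999716
pred [111.2  -0.9  -0.6]
disc y -45.6 42.1
```

Bucket and drum measurements agree to within about 1 mm. I correct (-1.6, -0.5) and start descending.

Call:
servo_tool --pt "10 -1.6 -0.5 0 1" --pt "10 0 0 0 1" --pt "8 0 0 0 1" --pt "0 0 0 0 1" --pt "0 0 0 0 1"

```text
t: 8.03
eef_pos: [0.5291, -0.4235, 0.1574]
tcp_rot: [-1.016, 1.569, 2.418]
wrist_force: [0.5, -0.4, -0.7]
finger_gap: 0.0142
```

Call:
servo_tool --pt "6 0 0 0 1" --pt "6 0 0 0 1" --pt "6 0 0 0 1" --pt "6 0 0 0 1" --pt "0 0 0 0 1"

```text
t: 8.45
eef_pos: [0.5288, -0.4234, 0.1327]
tcp_rot: [-1.038, 1.569, 2.396]
wrist_force: [0.3, 0.2, -1.9]
finger_gap: 0.0143
```

```bash
python3 - <<'E'
from w import *
go(.5295,-.424,.0815); s,f=shot('w_A7'); 
cv2.imwrite('pics/z7.png',cv2.resize(f[130:300,240:400],None,fx=4,fy=3.5,interpolation=cv2.INTER_CUBIC))
E
```

```text
t 8.45 tcp [ 0.5288 -0.4234  0.1327] gap 0.0143 F [ 0.3  0.2 -1.9] | tool shift [51.2  0.9 -0.5] rows 1.23
```

View pics/z7.png

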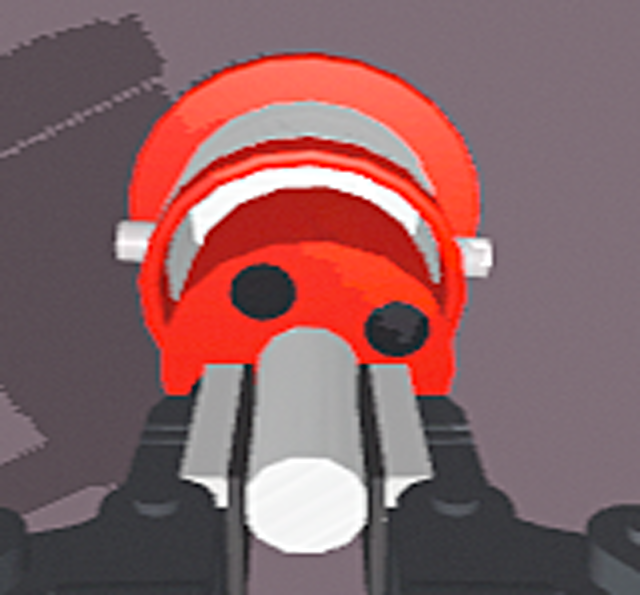

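The drum is 9 mm inside the rim and centred: drum 309, bucket 303 in crop px, about 1 mm off. I continue down.

Call:
servo_tool --pt "9 -0.5 0 0 1" --pt "9 0 0 0 1" --pt "9 0 0 0 1" --pt "9 0 0 0 1" --pt "5 0 0 0 1"

```text
t: 8.92
eef_pos: [0.5287, -0.4229, 0.0915]
tcp_rot: [-1.041, 1.569, 2.394]
wrist_force: [-0.8, 0.1, -2.0]
finger_gap: 0.0145
```

Call:
servo_tool --pt "3 0 0 0 1" --pt "2 0 0 0 1" --pt "0 0 0 0 1" --pt "0 0 0 0 1"

```text
t: 9.25
eef_pos: [0.5292, -0.4234, 0.0885]
tcp_rot: [1.98, 1.57, -0.868]
wrist_force: [-0.5, 0.3, -1.9]
finger_gap: 0.0143
```

Call:
servo_tool --pt "2 0 0 0 1" --pt "1 0 0 0 1" --pt "1 0 0 0 1" --pt "0 0 0 0 1" --pt "0 0 0 0 1"

```text
t: 9.67
eef_pos: [0.5291, -0.4232, 0.0843]
tcp_rot: [1.53, 1.571, -1.319]
wrist_force: [-0.2, 0.0, -1.8]
finger_gap: 0.0146
```

Call:
servo_tool --pt "1 0 0 0 1" --pt "1 0 0 0 1" --pt "0 0 0 0 1" --pt "0 0 0 0 1"

```text
t: 10.0
eef_pos: [0.5291, -0.4232, 0.0822]
tcp_rot: [-0.602, 1.571, 2.833]
wrist_force: [0.7, -1.0, -1.7]
finger_gap: 0.0143
```

Call:
servo_tool --pt "1 0 0 0 1" --pt "0 0 0 0 1" --pt "0 0 0 0 1"

```text
t: 10.25
eef_pos: [0.5292, -0.4234, 0.0816]
tcp_rot: [1.984, 1.57, -0.865]
wrist_force: [0.7, 0.3, 1.3]
finger_gap: 0.0142
```

Call:
servo_tool --pt "0.7 0 0 0 1" --pt "0 0 0 0 1" --pt "0 0 0 0 1"

```text
t: 10.5
eef_pos: [0.5293, -0.4236, 0.0815]
tcp_rot: [1.989, 1.569, -0.859]
wrist_force: [-2.0, -0.4, 6.0]
finger_gap: 0.0141
```

It touched the floor at TCP z 0.0815, as predicted, and the force rose by 8 N. Release.

Call:
servo_tool --pt "0 0 0 0 0.8" --pt "0 0 0 0 0.5" --pt "0 0 0 0 0" --pt "0 0 0 0 0" --pt "0 0 0 0 0"

```text
t: 10.92
eef_pos: [0.5291, -0.4232, 0.0805]
tcp_rot: [-0.851, 1.571, 2.584]
wrist_force: [0.0, -0.2, -0.4]
finger_gap: 0.0646
```

Call:
servo_tool --pt "0 0 0 0 0" --pt "0 0 0 0 0" --pt "-15 0 0 0 0" --pt "-35 0 0 0 0" --pt "-35 0 0 0 0"

```text
t: 11.33
eef_pos: [0.5286, -0.4227, 0.1653]
tcp_rot: [-1.051, 1.568, 2.383]
wrist_force: [-0.1, 0.7, 0.9]
finger_gap: 0.0853
```

Call:
servo_tool --pt "-35 0 0 0 0" --pt "0 0 0 0 0" --pt "0 0 0 0 0"

```text
t: 11.58
eef_pos: [0.5295, -0.4236, 0.2028]
tcp_rot: [2.069, 1.567, -0.78]
wrist_force: [0.1, 0.8, -0.3]
finger_gap: 0.0846
```

```bash
python3 - <<'E'
from w import *
go(.499,.366,.2); s,f=shot('w_A8'); print(s['qpos'].round(2))
E
```

```text
t 11.58 tcp [ 0.5295 -0.4236  0.2028] gap 0.0846 F [ 0.1  0.8 -0.3] | tool shift [ 4.000e-01 -7.648e+02 -1.987e+02] rows 18.95
[-0.77  0.59  1.45 -0.    1.09  0.51]
```

View pics/w_A8.png

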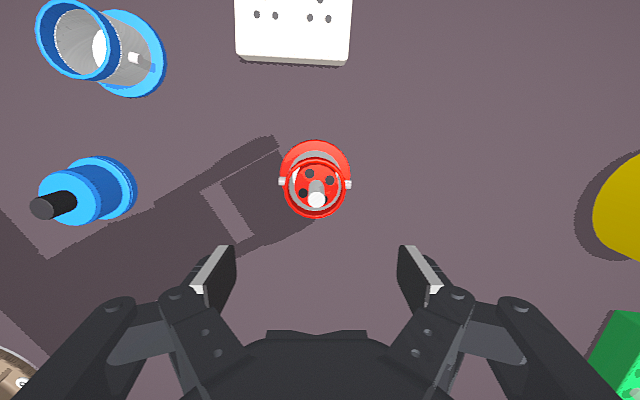

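The red adapter is seated, with its stem tip at (316,199) centred in the ring. Next is the red cap.

Call:
servo_tool --pt "0 -38.2 -9.9 0 0" --pt "0 -38.2 -9.9 0 0" --pt "0 -38.2 -9.9 0 0" --pt "0 -38.2 -9.9 0 0" --pt "0 -38.2 -9.9 0 0"

```text
t: 12.05
eef_pos: [0.5203, -0.2241, 0.1989]
tcp_rot: [-0.803, 1.568, 2.631]
wrist_force: [0.8, 0.6, -0.3]
finger_gap: 0.0856
```

Call:
servo_tool --pt "0 -38.2 -9.9 0 0" --pt "0 -38.2 -9.9 0 0" --pt "0 -38.2 -9.9 0 0" --pt "0 -38.2 -9.9 0 0" --pt "0 -38.2 -9.9 0 0"

```text
t: 12.47
eef_pos: [0.5125, -0.027, 0.1992]
tcp_rot: [-0.454, 1.568, 2.98]
wrist_force: [0.3, 0.1, -0.4]
finger_gap: 0.0857
```

Call:
servo_tool --pt "0 -38.2 -9.9 0 0" --pt "0 -38.2 -9.9 0 0" --pt "0 -38.2 -9.9 0 0" --pt "0 -38.2 -9.9 0 0" --pt "0 -38.2 -9.9 0 0"

```text
t: 12.88
eef_pos: [0.5048, 0.1701, 0.1991]
tcp_rot: [-0.058, 1.568, -2.907]
wrist_force: [1.5, 0.5, -0.4]
finger_gap: 0.0855
```

Call:
servo_tool --pt "0 -38.2 -9.9 0 0" --pt "0 -38.2 -9.9 0 0" --pt "0 -38.2 -9.9 0 0" --pt "0 -38.2 -9.9 0 0" --pt "0 -38.2 -9.9 0 0"

```text
t: 13.3
eef_pos: [0.4971, 0.3671, 0.1988]
tcp_rot: [0.278, 1.568, -2.571]
wrist_force: [0.0, -0.7, -0.6]
finger_gap: 0.0853
```

Call:
servo_tool --pt "0 0 0 0 0" --pt "0 0 0 0 0" --pt "0 0 0 0 0" --pt "0 0 0 0 0"

```text
t: 13.63
eef_pos: [0.4981, 0.3642, 0.1998]
tcp_rot: [0.359, 1.569, -2.491]
wrist_force: [-0.1, -0.7, -0.2]
finger_gap: 0.0853
```

```bash
python3 - <<'E'
from w import *
go(.499,.366,.064); s,f=shot('w_C1'); print(s['qpos'].round(2))
c=proj('wrist',(.499,.366,.089),s); print(c); x,y=c.astype(int)-[80,75]; print(x,y)
cv2.imwrite('pics/zc1.png',cv2.resize(f[y:y+150,x:x+160],None,fx=4,fy=4,interpolation=cv2.INTER_CUBIC))
E
```

```text
t 13.63 tcp [0.4981 0.3642 0.1998] gap 0.0853 F [-0.1 -0.7 -0.2] | tool shift [135.8  -1.5  -1.6] rows 3.26
[ 0.52  0.51  1.61 -0.    1.02  1.8 ]
[313.79415802 192.34592564]
233 117
```

View pics/zc1.png

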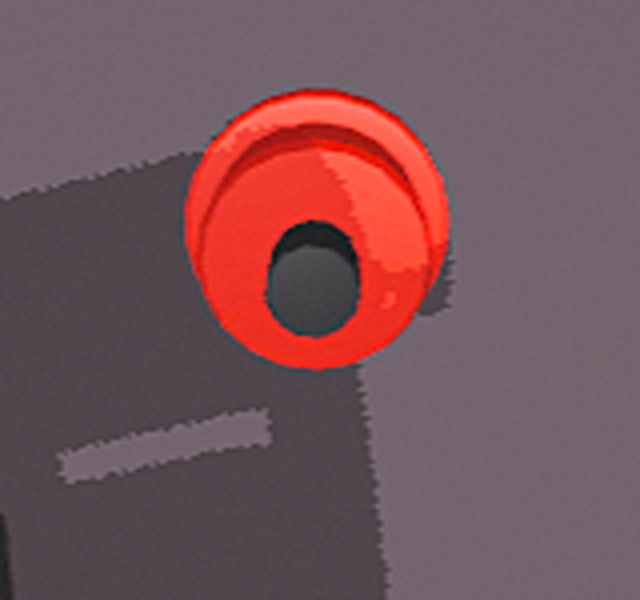

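```bash
python3 - <<'E'
from w import *
s=np.load('pics/w_C1.npy',allow_pickle=True).item()
X=onz('wrist',(310.9,189.4),.089,s); print(X)
# skirt check: extents 185..450 at z~.017, top 88
a=onz('wrist',(233+185/4,117+215/4),.012,s);b=onz('wrist',(233+450/4,117+215/4),.012,s);print((a+b)/2,np.linalg.norm(a-b))
go(X[0],X[1],.064)
E
```

```text
[0.50101341 0.3694836  0.089     ]
[0.50305585 0.36961973 0.012     ] 0.08080636667917666
t 13.68 tcp [0.4983 0.3641 0.2001] gap 0.0856 F [-0.2  0.8  0.6] | tool shift [136.1  -4.4  -4.3] rows 3.27
```

Call:
servo_tool --pt "30 -3.8 -3.7 0 0" --pt "35 0 0 0 0" --pt "35 0 0 0 0" --pt "25 0 0 0 0" --pt "10.5 0 0 0 0"

```text
t: 14.1
eef_pos: [0.4997, 0.3682, 0.0617]
tcp_rot: [0.267, 1.566, -2.584]
wrist_force: [-0.7, 0.5, 0.1]
finger_gap: 0.0856
```

Call:
servo_tool --pt "0 0 0 0 0" --pt "0 0 0 0 0" --pt "0 0 0 0 0"

```text
t: 14.35
eef_pos: [0.5015, 0.3702, 0.0668]
tcp_rot: [-2.949, 1.568, 0.485]
wrist_force: [0.5, -0.9, 0.0]
finger_gap: 0.0854
```

```bash
python3 - <<'E'
from w import *
go(.501,.369,.064); s,f=shot('w_C2')
E
```

```text
t 14.35 tcp [0.5015 0.3702 0.0668] gap 0.0854 F [ 0.5 -0.9  0. ] | tool shift [2.8 1.  0.9] rows 0.07
```

View pics/w_C2.png

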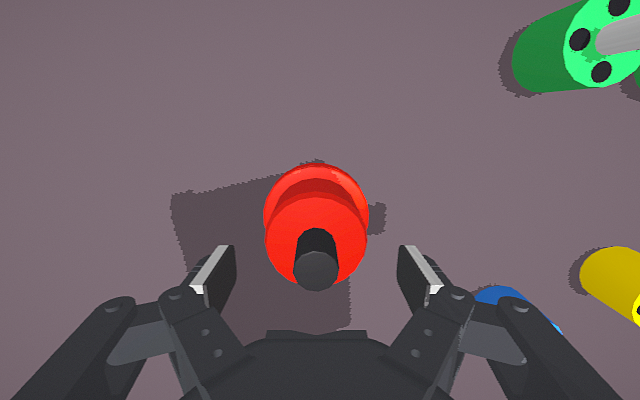

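The knob is at (316,271), centred between the pads. I go down 2 mm and close.

Call:
servo_tool --pt "2 0 0 0 0.3" --pt "0 0 0 0 0.6" --pt "0 0 0 0 1" --pt "0 0 0 0 1" --pt "0 0 0 0 1"

```text
t: 14.82
eef_pos: [0.5006, 0.3702, 0.0633]
tcp_rot: [3.056, 1.571, 0.207]
wrist_force: [0.1, 0.3, 0.2]
finger_gap: 0.0255
```

Call:
servo_tool --pt "0 0 0 0 1" --pt "0 0 0 0 1" --pt "0 0 0 0 1" --pt "0 0 0 0 1" --pt "0 0 0 0 1"

```text
t: 15.23
eef_pos: [0.5006, 0.3703, 0.0633]
tcp_rot: [-2.932, 1.57, 0.502]
wrist_force: [-1.8, 0.9, 6.1]
finger_gap: 0.0227
```

Call:
servo_tool --pt "-15 0 0 0 1" --pt "-35 0 0 0 1" --pt "-35 0 0 0 1" --pt "-35 0 0 0 1" --pt "-35 0 0 0 1"

```text
t: 15.65
eef_pos: [0.5003, 0.3699, 0.2193]
tcp_rot: [0.42, 1.57, -2.429]
wrist_force: [0.3, 0.6, -0.5]
finger_gap: 0.0222
```

Call:
servo_tool --pt "0 0 0 0 1" --pt "0 0 0 0 1" --pt "0 0 0 0 1"

```text
t: 15.9
eef_pos: [0.5002, 0.3698, 0.2172]
tcp_rot: [0.374, 1.57, -2.474]
wrist_force: [-0.1, -0.0, -1.2]
finger_gap: 0.0224
```

```bash
python3 - <<'E'
from w import *
go(.5293,-.4235,.22); s,f=shot('w_C3')
E
```

```text
t 15.90 tcp [0.5002 0.3698 0.2172] gap 0.0224 F [-0.1 -0.  -1.2] | tool shift [ -2.2 768.  201.1] rows 19.04
```

View pics/w_C3.png

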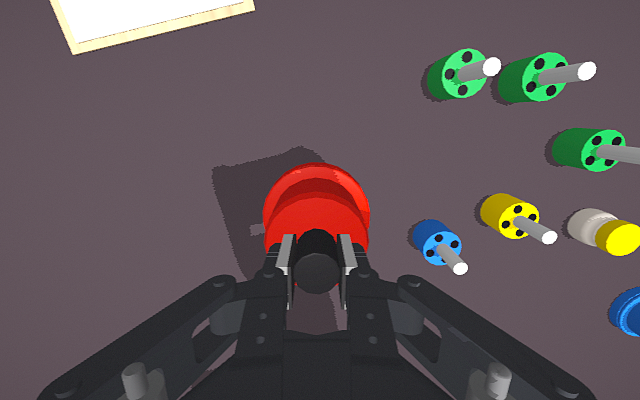

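The cap is held: knob at (317,275), skirt spanning 263–369. Carrying it to the red bucket.

Call:
servo_tool --pt "0 20 5.2 0 1" --pt "0 38.4 10.06 0 1" --pt "0 38.4 10.06 0 1" --pt "0 38.4 10.06 0 1" --pt "0 38.4 10.06 0 1"

```text
t: 16.37
eef_pos: [0.5064, 0.1891, 0.2164]
tcp_rot: [-0.009, 1.568, -2.858]
wrist_force: [1.9, -0.5, -0.3]
finger_gap: 0.0222
```

Call:
servo_tool --pt "0 38.4 10.06 0 1" --pt "0 38.4 10.06 0 1" --pt "0 38.4 10.06 0 1" --pt "0 38.4 10.06 0 1" --pt "0 38.4 10.06 0 1"

```text
t: 16.78
eef_pos: [0.5137, -0.0094, 0.2167]
tcp_rot: [-0.389, 1.568, 3.046]
wrist_force: [1.5, 0.6, -0.9]
finger_gap: 0.0223
```

Call:
servo_tool --pt "0 38.4 10.06 0 1" --pt "0 38.4 10.06 0 1" --pt "0 38.4 10.06 0 1" --pt "0 38.4 10.06 0 1" --pt "0 38.4 10.06 0 1"

```text
t: 17.2
eef_pos: [0.521, -0.2078, 0.2165]
tcp_rot: [-0.766, 1.568, 2.668]
wrist_force: [-0.1, 0.1, -0.9]
finger_gap: 0.022
```

Call:
servo_tool --pt "0 38.4 10.06 0 1" --pt "0 38.4 10.06 0 1" --pt "0 38.4 10.06 0 1" --pt "0 38.4 10.06 0 1" --pt "0 38.4 10.06 0 1"

```text
t: 17.62
eef_pos: [0.5283, -0.406, 0.2161]
tcp_rot: [-1.027, 1.568, 2.407]
wrist_force: [1.3, 0.4, -0.4]
finger_gap: 0.0225
```

Call:
servo_tool --pt "0 18.4 4.8 0 1" --pt "0 0 0 0 1" --pt "0 0 0 0 1" --pt "0 0 0 0 1" --pt "0 0 0 0 1"

```text
t: 18.03
eef_pos: [0.5298, -0.422, 0.2176]
tcp_rot: [-1.11, 1.57, 2.325]
wrist_force: [0.3, 0.4, -0.9]
finger_gap: 0.0226
```

```bash
python3 - <<'E'
from w import *
go(.5293,-.4235,.19); s,f=shot('w_C4')
Rm=R.from_euler('xyz',s['tcp_rot']).as_matrix(); p=s['eef_pos']
B=np.array([.5293,-.4235,0])
for a in (-.044,.044): print(proj('wrist',B+[0,0,.01]+Rm[:,1]*a,s))
print('far disc',proj('wrist',B+[0,0,.01]-Rm[:,2]*.044,s))
cv2.imwrite('pics/zc4.png',cv2.resize(f[120:300,230:400],None,fx=4,fy=3.3,interpolation=cv2.INTER_CUBIC))
E
```

```text
t 18.03 tcp [ 0.5298 -0.422   0.2176] gap 0.0226 F [ 0.3  0.4 -0.9] | tool shift [27.6  1.3  0.9] rows 0.66
[282.8206323  173.23845981]
[350.70327276 173.25636543]
far disc [316.79445239 138.71284351]
```

View pics/zc4.png

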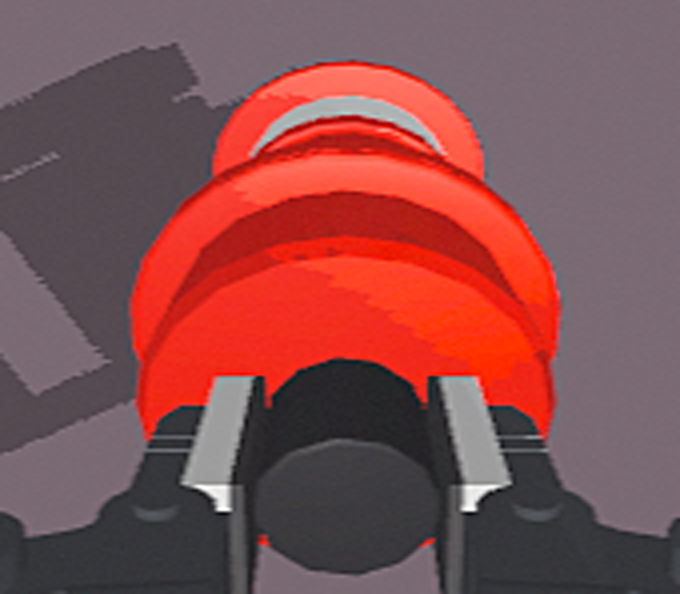

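```bash
python3 - <<'E'
from w import *
for t in ('w_C2','w_C3','w_C4'):
    f=cv2.imread(f'pics/{t}.png'); s=np.load(f'pics/{t}.npy',allow_pickle=True).item()
    hsv=cv2.cvtColor(f,cv2.COLOR_BGR2HSV).astype(int)
    m=((hsv[...,0]<8)|(hsv[...,0]>172))&(hsv[...,1]>150)
    print(t,'col316 red rows',np.where(m[120:260,316])[0][[0,-1]]+120,
      'hsv col', [tuple(f[r,316]) for r in range(158,176,2)])
    # widest row
    w=[(m[r,250:385].sum(),r) for r in range(165,240)]; W=max(w); c=np.where(m[W[1],250:385])[0]+250; print(W,c[[0,-1]])
    cv2.imwrite(f'pics/k_{t}.png',cv2.resize(f[120:300,230:400],None,fx=4,fy=3.3,interpolation=cv2.INTER_CUBIC))
a=np.vstack([cv2.imread('pics/k_w_C2.png')[:,:],]); b=cv2.imread('pics/k_w_C3.png')
cv2.imwrite('pics/kk.png',cv2.resize(np.hstack([a,b]),(800,380)))
g=grab_frame('side')[:,:,::-1];cv2.imwrite('pics/zc4s.png',cv2.resize(g[40:140,320:440],None,fx=6,fy=6,interpolation=cv2.INTER_CUBIC))
E
```

```text
w_C2 col316 red rows [163 227] hsv col [(np.uint8(126), np.uint8(116), np.uint8(134)), (np.uint8(82), np.uint8(77), np.uint8(88)), (np.uint8(94), np.uint8(85), np.uint8(77)), (np.uint8(21), np.uint8(29), np.uint8(179)), (np.uint8(17), np.uint8(29), np.uint8(194)), (np.uint8(60), np.uint8(71), np.uint8(255)), (np.uint8(58), np.uint8(67), np.uint8(255)), (np.uint8(50), np.uint8(65), np.uint8(255)), (np.uint8(49), np.uint8(62), np.uint8(254))]
(np.int64(106), 218) [263 368]
w_C3 col316 red rows [162 228] hsv col [(np.uint8(67), np.uint8(61), np.uint8(70)), (np.uint8(67), np.uint8(62), np.uint8(68)), (np.uint8(30), np.uint8(31), np.uint8(137)), (np.uint8(13), np.uint8(16), np.uint8(146)), (np.uint8(16), np.uint8(25), np.uint8(164)), (np.uint8(45), np.uint8(52), np.uint8(227)), (np.uint8(38), np.uint8(52), np.uint8(226)), (np.uint8(39), np.uint8(48), np.uint8(225)), (np.uint8(37), np.uint8(46), np.uint8(223))]
(np.int64(107), 223) [263 369]
w_C4 col316 red rows [139 228] hsv col [(np.uint8(73), np.uint8(83), np.uint8(255)), (np.uint8(17), np.uint8(26), np.uint8(206)), (np.uint8(22), np.uint8(29), np.uint8(174)), (np.uint8(27), np.uint8(30), np.uint8(169)), (np.uint8(10), np.uint8(21), np.uint8(225)), (np.uint8(86), np.uint8(103), np.uint8(255)), (np.uint8(91), np.uint8(107), np.uint8(255)), (np.uint8(78), np.uint8(98), np.uint8(255)), (np.uint8(72), np.uint8(89), np.uint8(255))]
(np.int64(107), 222) [263 369]
```

View pics/kk.png

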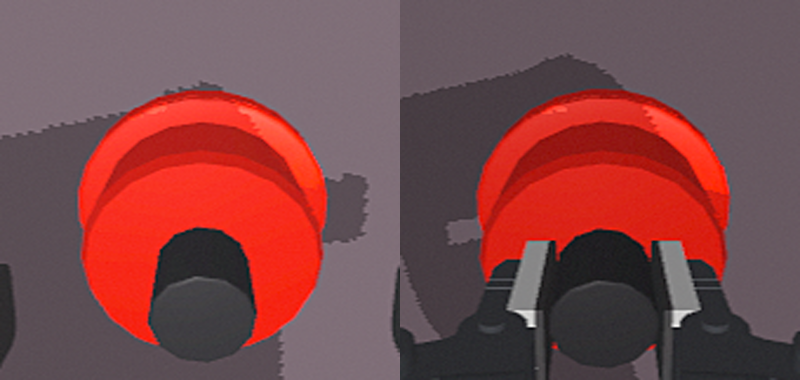

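View pics/zc4s.png

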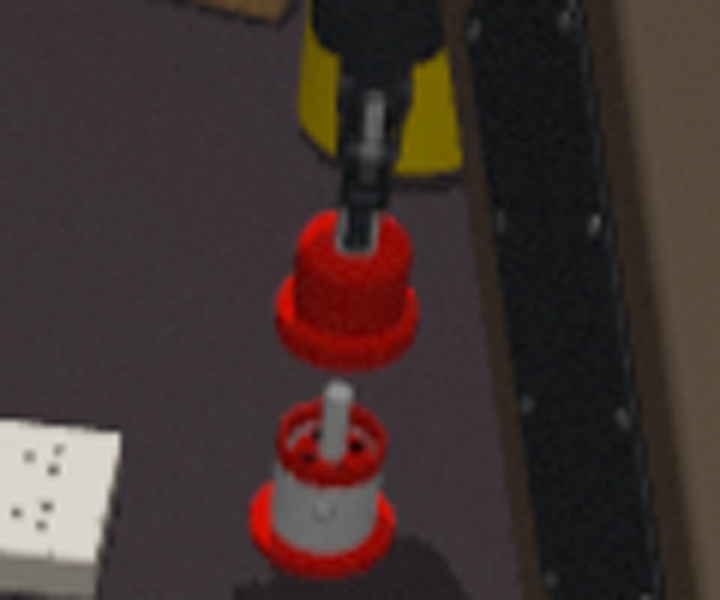

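The skirt's far edge is at row 162 in both frames, so the cap is level. Cap and bucket agree to within 1 mm. I trim the position and descend.

Call:
servo_tool --pt "10 0.9 0.7 0 1" --pt "15 0 0 0 1" --pt "15 0 0 0 1" --pt "12 0 0 0 1" --pt "8 0 0 0 1"

```text
t: 18.55
eef_pos: [0.529, -0.4237, 0.1563]
tcp_rot: [-1.04, 1.569, 2.395]
wrist_force: [-1.1, 0.8, -1.0]
finger_gap: 0.0224
```

Call:
servo_tool --pt "5 0 0 0 1" --pt "0 0 0 0 1" --pt "0 0 0 0 1"

```text
t: 18.8
eef_pos: [0.5294, -0.4244, 0.1533]
tcp_rot: [1.827, 1.571, -1.022]
wrist_force: [-0.2, 0.1, -0.5]
finger_gap: 0.0226
```

```bash
python3 - <<'E'
from w import *
go(.5293,-.4235,.1263); s,f=shot('w_C5')
cv2.imwrite('pics/zc5.png',cv2.resize(f[120:300,230:400],None,fx=4,fy=3.3,interpolation=cv2.INTER_CUBIC))
g=grab_frame('side')[:,:,::-1];cv2.imwrite('pics/zc5s.png',cv2.resize(g[40:140,320:440],None,fx=6,fy=6,interpolation=cv2.INTER_CUBIC))
E
```

```text
t 18.80 tcp [ 0.5294 -0.4244  0.1533] gap 0.0226 F [-0.2  0.1 -0.5] | tool shift [27.  -0.9 -0.1] rows 0.65
```

View pics/zc5.png

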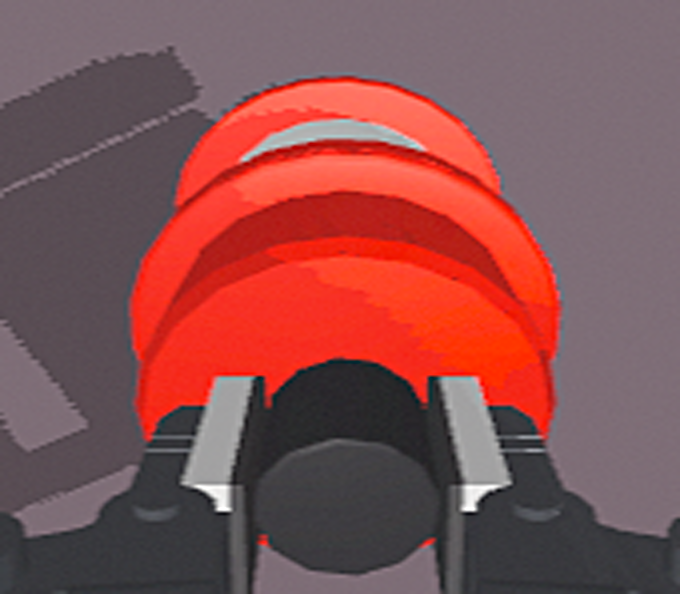

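View pics/zc5s.png

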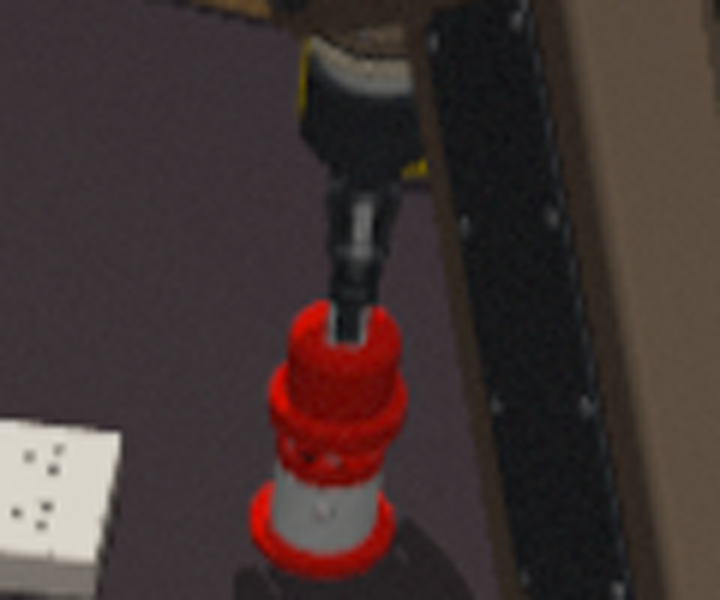

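The disc centre is at 338 and the cap at 346 in crop px, so I trim y by -1.3 mm and continue down slowly.

Call:
servo_tool --pt "4 -1.3 0 0 1" --pt "5 0 0 0 1" --pt "5 0 0 0 1" --pt "0 0 0 0 1" --pt "0 0 0 0 1"

```text
t: 19.32
eef_pos: [0.5288, -0.423, 0.1386]
tcp_rot: [-0.978, 1.57, 2.457]
wrist_force: [-0.1, -0.2, -1.0]
finger_gap: 0.0226
```

Call:
servo_tool --pt "4 0 0 0 1" --pt "3 0 0 0 1" --pt "2 0 0 0 1" --pt "0 0 0 0 1" --pt "0 0 0 0 1"

```text
t: 19.73
eef_pos: [0.5289, -0.4231, 0.13]
tcp_rot: [-0.683, 1.571, 2.751]
wrist_force: [-0.1, -0.8, 0.1]
finger_gap: 0.0225
```

Call:
servo_tool --pt "1 0 0 0 1" --pt "1 0 0 0 1" --pt "0 0 0 0 1" --pt "0 0 0 0 1"

```text
t: 20.07
eef_pos: [0.5289, -0.4231, 0.1281]
tcp_rot: [1.591, 1.571, -1.257]
wrist_force: [0.1, 0.6, -0.6]
finger_gap: 0.0227
```

Call:
servo_tool --pt "1 0 0 0 1" --pt "0 0 0 0 1" --pt "0 0 0 0 1"

```text
t: 20.32
eef_pos: [0.5289, -0.4231, 0.1271]
tcp_rot: [-0.061, 1.571, -2.91]
wrist_force: [-1.3, -0.1, -0.4]
finger_gap: 0.0228
```

Call:
servo_tool --pt "1 0 0 0 1" --pt "0 0 0 0 1" --pt "0 0 0 0 1"

```text
t: 20.57
eef_pos: [0.529, -0.4231, 0.1264]
tcp_rot: [1.941, 1.57, -0.907]
wrist_force: [-1.0, 0.2, 3.1]
finger_gap: 0.0224
```

Call:
servo_tool --pt "0.5 0 0 0 1" --pt "0 0 0 0 1" --pt "0 0 0 0 1"

```text
t: 20.82
eef_pos: [0.529, -0.4231, 0.1264]
tcp_rot: [1.998, 1.57, -0.85]
wrist_force: [-2.1, 1.9, 6.4]
finger_gap: 0.0225
```

Contact at z 0.1264 (0.1263 expected). I release and rise.

Call:
servo_tool --pt "0 0 0 0 0.8" --pt "0 0 0 0 0.5" --pt "0 0 0 0 0" --pt "0 0 0 0 0" --pt "0 0 0 0 0"

```text
t: 21.23
eef_pos: [0.5288, -0.423, 0.1254]
tcp_rot: [-0.957, 1.571, 2.478]
wrist_force: [-0.7, -0.0, -0.1]
finger_gap: 0.0695
```

Call:
servo_tool --pt "0 0 0 0 0" --pt "0 0 0 0 0" --pt "-15 0 0 0 0" --pt "-35 0 0 0 0" --pt "-35 0 0 0 0"

```text
t: 21.65
eef_pos: [0.5285, -0.4227, 0.2104]
tcp_rot: [-1.043, 1.568, 2.391]
wrist_force: [0.2, -0.5, 0.4]
finger_gap: 0.0855
```

Call:
servo_tool --pt "0 0 0 0 0" --pt "0 0 0 0 0" --pt "0 0 0 0 0"

```text
t: 21.9
eef_pos: [0.5286, -0.4228, 0.2101]
tcp_rot: [-0.972, 1.57, 2.463]
wrist_force: [-0.2, -0.4, -0.7]
finger_gap: 0.0854
```

```bash
python3 - <<'E'
from w import *
go(.4602,.1901,.21); s,f=shot('w_C6')
g=grab_frame('side')[:,:,::-1];cv2.imwrite('pics/zc6s.png',cv2.resize(g[60:160,320:440],None,fx=6,fy=6,interpolation=cv2.INTER_CUBIC))
E
```

```text
t 21.90 tcp [ 0.5286 -0.4228  0.2101] gap 0.0854 F [-0.2 -0.4 -0.7] | tool shift [ 3.000e-01 -6.066e+02 -1.114e+02] rows 14.79
```

View pics/w_C6.png

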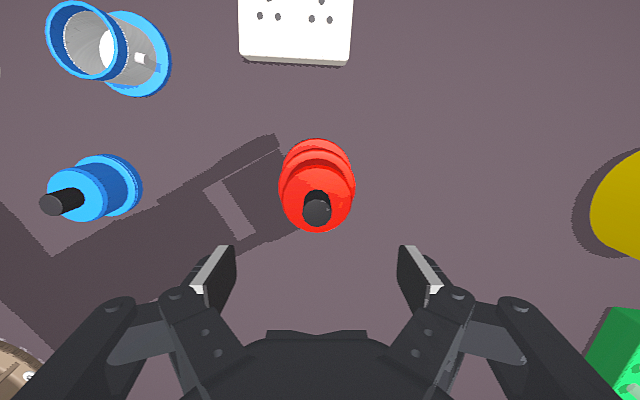

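View pics/zc6s.png

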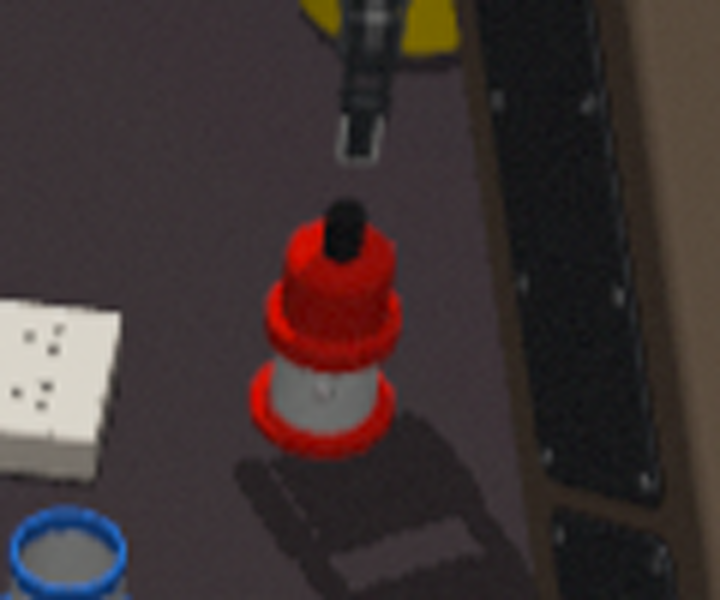

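The red cap is down and level. Now the blue adapter.

Call:
servo_tool --pt "0 -40.4 -7.4 0 0" --pt "0 -40.4 -7.4 0 0" --pt "0 -40.4 -7.4 0 0" --pt "0 -40.4 -7.4 0 0" --pt "0 -40.4 -7.4 0 0"

```text
t: 22.42
eef_pos: [0.505, -0.2171, 0.2094]
tcp_rot: [-0.813, 1.569, 2.621]
wrist_force: [0.9, 0.9, -0.3]
finger_gap: 0.085
```

Call:
servo_tool --pt "0 -40.4 -7.4 0 0" --pt "0 -40.4 -7.4 0 0" --pt "0 -40.4 -7.4 0 0" --pt "0 -40.4 -7.4 0 0" --pt "0 -40.4 -7.4 0 0"

```text
t: 22.83
eef_pos: [0.4822, -0.0131, 0.2097]
tcp_rot: [-0.41, 1.569, 3.024]
wrist_force: [1.0, -0.2, -0.5]
finger_gap: 0.0858
```

Call:
servo_tool --pt "0 -40.4 -7.4 0 0" --pt "0 -40.4 -7.4 0 0" --pt "0 -40.4 -7.4 0 0" --pt "0 -40.4 -7.4 0 0" --pt "0 -40.4 -7.4 0 0"

```text
t: 23.25
eef_pos: [0.4593, 0.191, 0.2097]
tcp_rot: [0.037, 1.569, -2.812]
wrist_force: [0.9, 0.5, 0.2]
finger_gap: 0.0855
```

Call:
servo_tool --pt "0 0 0 0 0" --pt "0 0 0 0 0" --pt "0 0 0 0 0" --pt "0 0 0 0 0" --pt "0 0 0 0 0"

```text
t: 23.67
eef_pos: [0.4605, 0.188, 0.2103]
tcp_rot: [0.279, 1.57, -2.572]
wrist_force: [-0.6, -0.4, 0.7]
finger_gap: 0.0854
```

```bash
python3 - <<'E'
from w import *
go(.4602,.1901,.066); s,f=shot('w_D1'); c=proj('wrist',(.4602,.1901,.092),s); x,y=c.astype(int); print(c,s['qpos'].round(2))
m=(f[y-12:y+13,x-12:x+13].min(2)>215).astype(np.uint8); N,l,st,cc=cv2.connectedComponentsWithStats(m); i=1+np.argmax(st[1:,4]); u=cc[i]+[x-12,y-12]
X=onz('wrist',u,.092,s); print(u,st[i],X); go(X[0],X[1],.066)
E
```

```text
t 23.67 tcp [0.4605 0.188  0.2103] gap 0.0854 F [-0.6 -0.4  0.7] | tool shift [144.3  -2.2  -0.4] rows 3.46
[313.20491003 191.35780481] [ 0.25  0.34  1.89 -0.    0.91  1.53]
[312.87078652 191.28089888] [  5   5  15  15 178] [0.46018108 0.19043785 0.092     ]
t 23.72 tcp [0.4605 0.188  0.2104] gap 0.0855 F [ 0.3  0.1 -0. ] | tool shift [144.4  -2.5  -0.4] rows 3.46
```

View pics/w_D1.png

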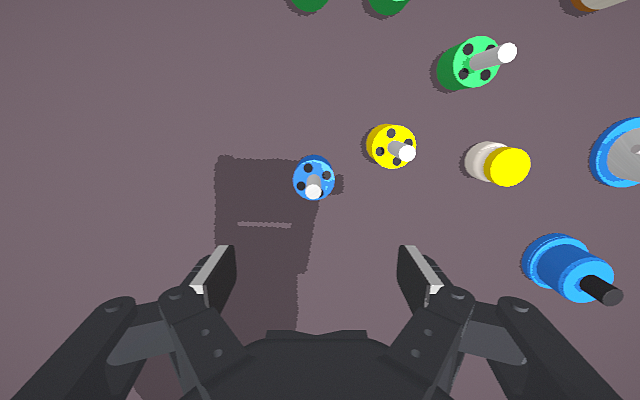

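Call:
servo_tool --pt "30 -1.8 -0.4 0 0" --pt "35 0 0 0 0" --pt "35 0 0 0 0" --pt "28 0 0 0 0" --pt "16 0 0 0 0"

```text
t: 24.13
eef_pos: [0.4594, 0.1898, 0.0639]
tcp_rot: [0.001, 1.568, -2.85]
wrist_force: [1.2, -0.3, 0.9]
finger_gap: 0.0853
```

Call:
servo_tool --pt "0 0 0 0 0" --pt "0 0 0 0 0" --pt "0 0 0 0 0" --pt "0 0 0 0 0"

```text
t: 24.47
eef_pos: [0.4609, 0.1909, 0.0679]
tcp_rot: [3.065, 1.568, 0.216]
wrist_force: [0.3, 0.4, -0.3]
finger_gap: 0.0852
```

```bash
python3 - <<'E'
from w import *
go(.4602,.1904,.066); s,f=shot('w_D2')
E
```

```text
t 24.47 tcp [0.4609 0.1909 0.0679] gap 0.0852 F [ 0.3  0.4 -0.3] | tool shift [1.9 0.3 0.8] rows 0.05
```

View pics/w_D2.png

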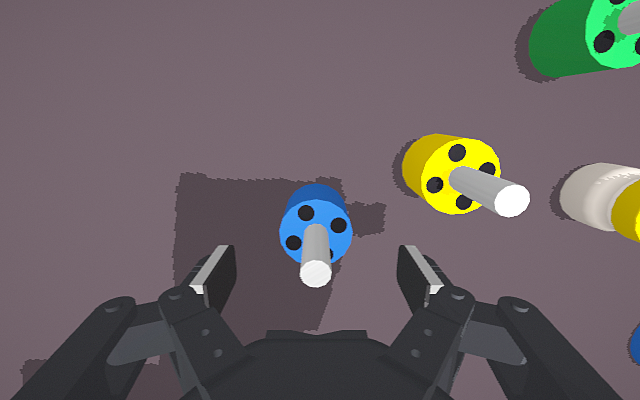

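The stem is centred at (316,272). Closing and lifting.

Call:
servo_tool --pt "1.5 0 0 0 0.3" --pt "0 0 0 0 0.6" --pt "0 0 0 0 1" --pt "0 0 0 0 1" --pt "0 0 0 0 1"

```text
t: 24.93
eef_pos: [0.4602, 0.191, 0.0652]
tcp_rot: [2.49, 1.571, -0.359]
wrist_force: [0.1, -0.5, -1.0]
finger_gap: 0.0255
```

Call:
servo_tool --pt "0 0 0 0 1" --pt "0 0 0 0 1" --pt "0 0 0 0 1" --pt "0 0 0 0 1" --pt "0 0 0 0 1"

```text
t: 25.35
eef_pos: [0.4602, 0.1911, 0.0652]
tcp_rot: [2.906, 1.571, 0.057]
wrist_force: [-1.8, 0.4, 6.3]
finger_gap: 0.0144
```

Call:
servo_tool --pt "-15 0 0 0 1" --pt "-35 0 0 0 1" --pt "-35 0 0 0 1" --pt "-35 0 0 0 1" --pt "0 0 0 0 1"

```text
t: 25.77
eef_pos: [0.4621, 0.1916, 0.1904]
tcp_rot: [3.095, 1.562, 0.246]
wrist_force: [0.0, 0.9, -1.6]
finger_gap: 0.0141
```

Call:
servo_tool --pt "0 0 0 0 1" --pt "0 0 0 0 1" --pt "0 0 0 0 1"

```text
t: 26.02
eef_pos: [0.4595, 0.1908, 0.1837]
tcp_rot: [0.02, 1.568, -2.829]
wrist_force: [0.1, -0.3, -1.6]
finger_gap: 0.0144
```

```bash
python3 - <<'E'
from w import *
go(.5991,-.1825,.187); s,f=shot('w_D3')
E
```

```text
t 26.02 tcp [0.4595 0.1908 0.1837] gap 0.0144 F [ 0.1 -0.3 -1.6] | tool shift [ -3.4 397.7 -25.9] rows 9.56
```

View pics/w_D3.png

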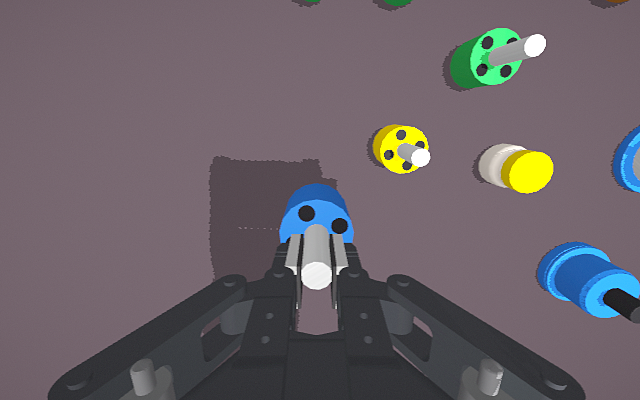

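Held. Carrying it to the blue bucket.

Call:
servo_tool --pt "0 18 -1.2 0 1" --pt "0 39 -2.5 0 1" --pt "0 39 -2.5 0 1" --pt "0 39 -2.5 0 1" --pt "0 39 -2.5 0 1"

```text
t: 26.48
eef_pos: [0.521, 0.026, 0.1838]
tcp_rot: [-0.334, 1.569, 3.101]
wrist_force: [0.8, 0.4, -1.7]
finger_gap: 0.0142
```

Call:
servo_tool --pt "0 39 -2.5 0 1" --pt "0 39 -2.5 0 1" --pt "0 39 -2.5 0 1" --pt "0 39 -2.5 0 1" --pt "0 39 -2.5 0 1"

```text
t: 26.9
eef_pos: [0.5893, -0.1574, 0.1835]
tcp_rot: [-0.636, 1.568, 2.798]
wrist_force: [0.9, 0.1, -2.5]
finger_gap: 0.0147
```

Call:
servo_tool --pt "0 18.7 -1.6 0 1" --pt "0 10 -0.6 0 1" --pt "0 0 0 0 1" --pt "0 0 0 0 1" --pt "0 0 0 0 1"

```text
t: 27.32
eef_pos: [0.5992, -0.1808, 0.1847]
tcp_rot: [-0.759, 1.569, 2.677]
wrist_force: [-0.9, 0.9, -1.7]
finger_gap: 0.0141
```

Call:
servo_tool --pt "0 0 0 0 1" --pt "0 0 0 0 1"

```text
t: 27.48
eef_pos: [0.5996, -0.181, 0.1854]
tcp_rot: [2.312, 1.571, -0.535]
wrist_force: [0.6, 0.2, -1.0]
finger_gap: 0.0144
```

```bash
cat >> w.py <<'E'
def holdcheck(tag,B):
    s,f=shot(tag); Rm=R.from_euler('xyz',s['tcp_rot']).as_matrix()
    B=np.array([B[0],B[1],0.])
    print('disc L/R',[proj('wrist',B+[0,0,.01]+Rm[:,1]*a,s).round(1) for a in(-.044,.044)],'far',proj('wrist',B+[0,0,.01]-Rm[:,2]*.044,s).round(1))
    cv2.imwrite(f'pics/{tag}_z.png',cv2.resize(f[120:300,230:400],None,fx=4,fy=3.3,interpolation=cv2.INTER_CUBIC))
    return s,f
E
python3 - <<'E'
from w import *
go(.5991,-.1825,.0802); holdcheck('w_D4',(.5991,-.1825))
E
```

```text
t 27.48 tcp [ 0.5996 -0.181   0.1854] gap 0.0144 F [ 0.6  0.2 -1. ] | tool shift [105.2   1.2   0.9] rows 2.52
disc L/R [array([279.4, 179.2]), array([353.7, 179.2])] far [316.6 141.5]
```

View pics/w_D4_z.png

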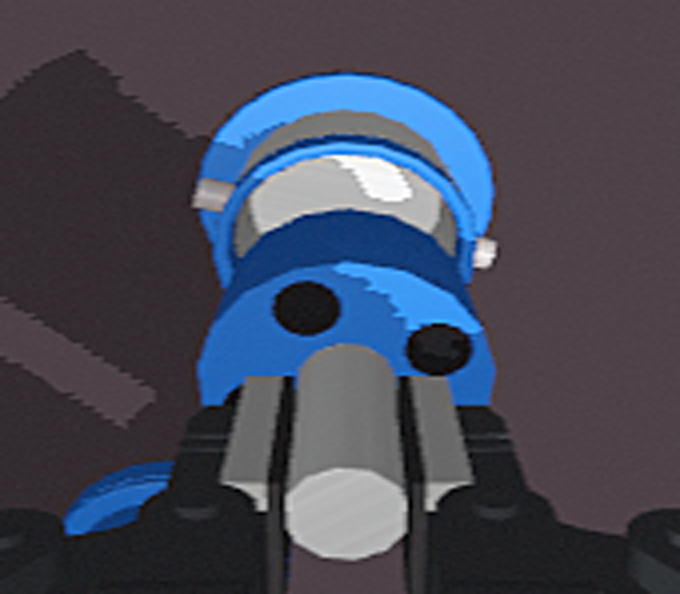

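The disc spans 200–495 and the drum 198–495 in crop px, so they are aligned. Descending.

Call:
servo_tool --pt "10 0.6 0.8 0 1" --pt "10 0 0 0 1" --pt "8 0 0 0 1" --pt "0 0 0 0 1" --pt "0 0 0 0 1"

```text
t: 27.95
eef_pos: [0.5989, -0.183, 0.1562]
tcp_rot: [-0.64, 1.569, 2.795]
wrist_force: [-0.1, -0.6, -1.0]
finger_gap: 0.0143
```

Call:
servo_tool --pt "6 0 0 0 1" --pt "6 0 0 0 1" --pt "6 0 0 0 1" --pt "4 0 0 0 1" --pt "0 0 0 0 1"

```text
t: 28.37
eef_pos: [0.5987, -0.1829, 0.134]
tcp_rot: [-0.639, 1.569, 2.795]
wrist_force: [-0.2, -0.1, -1.0]
finger_gap: 0.0144
```

Call:
servo_tool --pt "0 0 0 0 1" --pt "0 0 0 0 1"

```text
t: 28.53
eef_pos: [0.5992, -0.1832, 0.1353]
tcp_rot: [2.182, 1.57, -0.667]
wrist_force: [-0.6, 0.9, -1.9]
finger_gap: 0.0144
```

```bash
python3 - <<'E'
from w import *
go(.5991,-.1825,.0802); holdcheck('w_D5',(.5991,-.1825))
E
```

```text
t 28.53 tcp [ 0.5992 -0.1832  0.1353] gap 0.0144 F [-0.6  0.9 -1.9] | tool shift [55.1 -0.7 -0. ] rows 1.32
disc L/R [array([271.1, 189.8]), array([358.3, 189.8])] far [314.6 145.8]
```

View pics/w_D5_z.png

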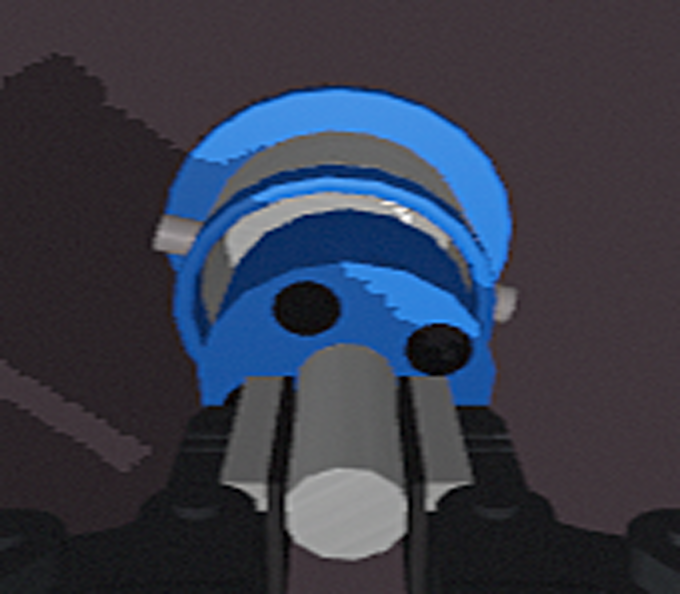

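Inside the rim. I trim y by -1.1 mm and continue.

Call:
servo_tool --pt "8 -1.1 0 0 1" --pt "10 0 0 0 1" --pt "10 0 0 0 1" --pt "10 0 0 0 1" --pt "8 0 0 0 1"

```text
t: 29.0
eef_pos: [0.5984, -0.1819, 0.0874]
tcp_rot: [-0.642, 1.569, 2.792]
wrist_force: [0.2, -0.2, -1.5]
finger_gap: 0.0145
```

Call:
servo_tool --pt "3 0 0 0 1" --pt "2 0 0 0 1" --pt "0 0 0 0 1" --pt "0 0 0 0 1" --pt "0 0 0 0 1"

```text
t: 29.42
eef_pos: [0.599, -0.1821, 0.0845]
tcp_rot: [2.353, 1.57, -0.496]
wrist_force: [-0.9, -0.7, -0.2]
finger_gap: 0.0141
```

Call:
servo_tool --pt "1 0 0 0 1" --pt "0 0 0 0 1" --pt "0 0 0 0 1"

```text
t: 29.67
eef_pos: [0.5988, -0.1821, 0.0833]
tcp_rot: [2.191, 1.571, -0.657]
wrist_force: [0.1, 1.1, -1.0]
finger_gap: 0.0139
```

Call:
servo_tool --pt "1 0 0 0 1" --pt "1 0 0 0 1" --pt "0 0 0 0 1" --pt "0 0 0 0 1"

```text
t: 30.0
eef_pos: [0.5988, -0.182, 0.081]
tcp_rot: [-0.278, 1.571, -3.127]
wrist_force: [-0.2, 0.8, -2.1]
finger_gap: 0.0144
```

Call:
servo_tool --pt "1 0 0 0 1" --pt "0 0 0 0 1" --pt "0 0 0 0 1"

```text
t: 30.25
eef_pos: [0.5989, -0.1821, 0.0803]
tcp_rot: [2.181, 1.57, -0.668]
wrist_force: [0.3, -0.2, 1.9]
finger_gap: 0.0142
```

Call:
servo_tool --pt "0.7 0 0 0 1" --pt "0 0 0 0 1" --pt "0 0 0 0 1"

```text
t: 30.5
eef_pos: [0.599, -0.1822, 0.0803]
tcp_rot: [2.357, 1.57, -0.492]
wrist_force: [-2.5, 1.2, 8.1]
finger_gap: 0.0141
```

On the floor at z 0.0803 (0.0802 expected). Release and rise.

Call:
servo_tool --pt "0 0 0 0 0.8" --pt "0 0 0 0 0.5" --pt "0 0 0 0 0" --pt "0 0 0 0 0" --pt "0 0 0 0 0"

```text
t: 30.92
eef_pos: [0.5988, -0.182, 0.0792]
tcp_rot: [-0.229, 1.571, -3.078]
wrist_force: [0.4, -0.8, -0.1]
finger_gap: 0.0651
```

Call:
servo_tool --pt "0 0 0 0 0" --pt "0 0 0 0 0" --pt "-15 0 0 0 0" --pt "-35 0 0 0 0" --pt "-35 0 0 0 0"

```text
t: 31.33
eef_pos: [0.5982, -0.1818, 0.1643]
tcp_rot: [-0.666, 1.568, 2.768]
wrist_force: [0.8, -0.6, 0.4]
finger_gap: 0.0854
```

Call:
servo_tool --pt "-35 0 0 0 0" --pt "0 0 0 0 0" --pt "0 0 0 0 0" --pt "0 0 0 0 0"

```text
t: 31.67
eef_pos: [0.5985, -0.1819, 0.1989]
tcp_rot: [-0.593, 1.57, 2.841]
wrist_force: [0.4, 0.7, 0.1]
finger_gap: 0.0854
```

```bash
python3 - <<'E'
from w import *
go(.4364,-.170,.2); s,f=shot('w_D6'); print(s['qpos'].round(2))
E
```

```text
t 31.67 tcp [ 0.5985 -0.1819  0.1989] gap 0.0854 F [0.4 0.7 0.1] | tool shift [ -1.  -58.1 151.7] rows 3.9
[-0.4   0.52  1.59 -0.    1.02  0.88]
```

View pics/w_D6.png

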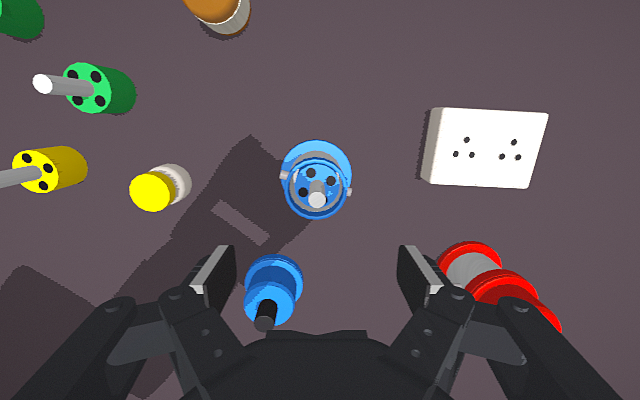

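The blue adapter is seated, stem at (317,199). Next is the blue cap.

Call:
servo_tool --pt "0 -12 31 0 0" --pt "0 -14.5 38 0 0" --pt "0 -14.5 38 0 0" --pt "0 -14 36.5 0 0" --pt "0 -3 8.2 0 0"

```text
t: 32.13
eef_pos: [0.4315, -0.1687, 0.198]
tcp_rot: [-0.75, 1.565, 2.684]
wrist_force: [1.5, -0.5, 0.5]
finger_gap: 0.0853
```

Call:
servo_tool --pt "0 0 0 0 0" --pt "0 0 0 0 0" --pt "0 0 0 0 0" --pt "0 0 0 0 0"

```text
t: 32.47
eef_pos: [0.4378, -0.1705, 0.1989]
tcp_rot: [-0.638, 1.571, 2.797]
wrist_force: [-0.4, -0.1, -0.3]
finger_gap: 0.0852
```

```bash
python3 - <<'E'
from w import *
go(.4364,-.170,.064); s,f=shot('w_E1'); print(s['qpos'].round(2))
c=proj('wrist',(.4364,-.17,.089),s); print(c); x,y=c.astype(int)-[80,75]; print(x,y)
cv2.imwrite('pics/ze1.png',cv2.resize(f[y:y+150,x:x+160],None,fx=4,fy=4,interpolation=cv2.INTER_CUBIC))
E
```

```text
t 32.47 tcp [ 0.4378 -0.1705  0.1989] gap 0.0852 F [-0.4 -0.1 -0.3] | tool shift [134.9  -0.8   1.2] rows 3.24
[-0.51  0.31  1.97 -0.    0.86  0.77]
[314.47672202 195.38684039]
234 120
```

View pics/ze1.png

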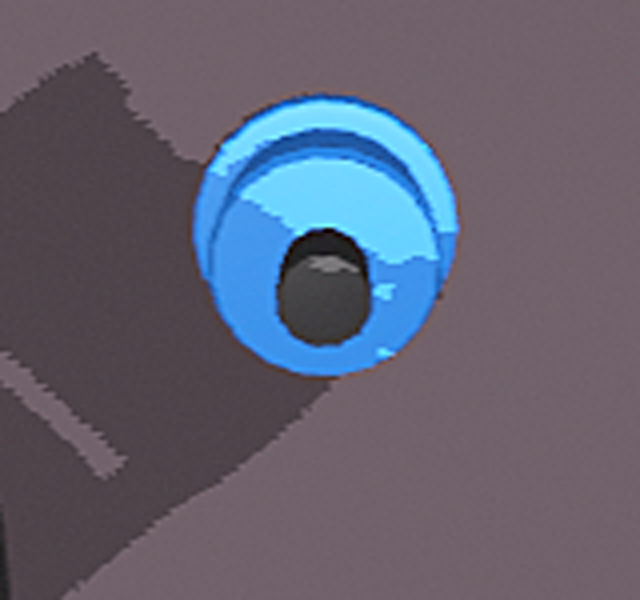

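The wrist view puts the knob at (314.6,194.4), within 1 px of the prediction. Descending onto it.

Call:
servo_tool --pt "30 -0.5 0.6 0 0" --pt "35 0 0 0 0" --pt "35 0 0 0 0" --pt "23 0 0 0 0" --pt "12 0 0 0 0"

```text
t: 32.93
eef_pos: [0.4357, -0.1695, 0.0613]
tcp_rot: [-0.788, 1.567, 2.647]
wrist_force: [0.4, 0.4, 1.1]
finger_gap: 0.0855
```

Call:
servo_tool --pt "0 0 0 0 0" --pt "0 0 0 0 0" --pt "0 0 0 0 0" --pt "0 0 0 0 0"

```text
t: 33.27
eef_pos: [0.4367, -0.1702, 0.0653]
tcp_rot: [2.298, 1.569, -0.551]
wrist_force: [-0.4, 0.3, 0.1]
finger_gap: 0.0859
```

```bash
python3 - <<'E'
from w import *
go(.4364,-.170,.064); s,f=shot('w_E2')
E
```

```text
t 33.27 tcp [ 0.4367 -0.1702  0.0653] gap 0.0859 F [-0.4  0.3  0.1] | tool shift [ 1.3 -0.3  0.3] rows 0.03
```

View pics/w_E2.png

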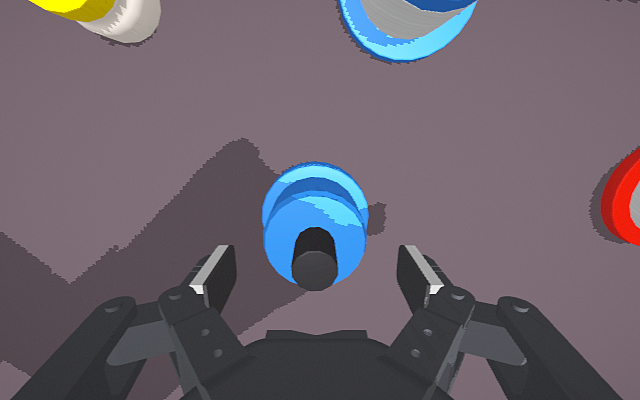

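Call:
servo_tool --pt "1 -0.5 0 0 0.3" --pt "0 0 0 0 0.6" --pt "0 0 0 0 1" --pt "0 0 0 0 1" --pt "0 0 0 0 1"

```text
t: 33.73
eef_pos: [0.436, -0.1695, 0.0635]
tcp_rot: [2.026, 1.571, -0.823]
wrist_force: [-0.2, 0.8, -0.1]
finger_gap: 0.0258
```

Call:
servo_tool --pt "0 0 0 0 1" --pt "0 0 0 0 1" --pt "0 0 0 0 1" --pt "0 0 0 0 1" --pt "0 0 0 0 1"

```text
t: 34.15
eef_pos: [0.436, -0.1695, 0.0637]
tcp_rot: [2.241, 1.571, -0.608]
wrist_force: [-0.8, 1.4, 4.1]
finger_gap: 0.0225
```

Call:
servo_tool --pt "-15 0 0 0 1" --pt "-35 0 0 0 1" --pt "-35 0 0 0 1" --pt "-35 0 0 0 1" --pt "-35 0 0 0 1"

```text
t: 34.57
eef_pos: [0.4355, -0.1692, 0.22]
tcp_rot: [-0.72, 1.57, 2.714]
wrist_force: [0.6, -0.7, -1.3]
finger_gap: 0.0222
```

Call:
servo_tool --pt "0 0 0 0 1" --pt "0 0 0 0 1" --pt "0 0 0 0 1" --pt "0 0 0 0 1"

```text
t: 34.9
eef_pos: [0.4354, -0.1692, 0.2171]
tcp_rot: [-0.789, 1.568, 2.645]
wrist_force: [-1.6, -0.3, -1.3]
finger_gap: 0.0227
```

```bash
python3 - <<'E'
from w import *
go(.5990,-.1822,.219); s,f=shot('w_E3')
E
```

```text
t 34.90 tcp [ 0.4354 -0.1692  0.2171] gap 0.0227 F [-1.6 -0.3 -1.3] | tool shift [  -2.3   59.6 -152.9] rows 3.94
```

View pics/w_E3.png

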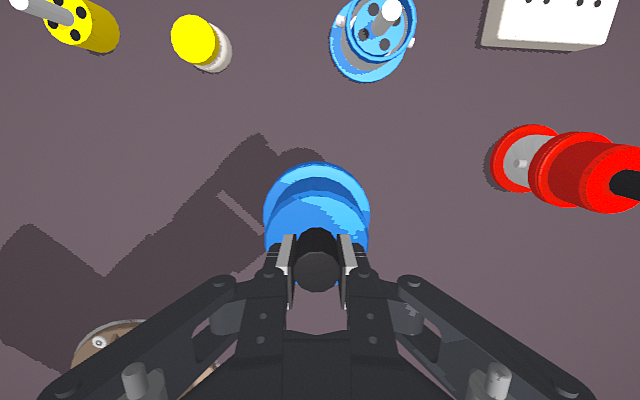

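The cap is held level: knob (317,272), skirt far edge at row 162. Carrying it to the blue bucket.

Call:
servo_tool --pt "0 7 -17 0 1" --pt "0 13 -34 0 1" --pt "0 13 -34 0 1" --pt "0 13 -34 0 1" --pt "0 9 -23 0 1"

```text
t: 35.37
eef_pos: [0.5902, -0.1812, 0.2166]
tcp_rot: [-0.74, 1.569, 2.695]
wrist_force: [-0.2, -0.7, -1.2]
finger_gap: 0.0225
```

Call:
servo_tool --pt "0 4.6 -10.9 0 1" --pt "0 0 0 0 1" --pt "0 0 0 0 1" --pt "0 0 0 0 1" --pt "0 0 0 0 1"

```text
t: 35.78
eef_pos: [0.5986, -0.1824, 0.2182]
tcp_rot: [-0.545, 1.57, 2.89]
wrist_force: [-0.4, 0.2, -0.7]
finger_gap: 0.0226
```

Call:
servo_tool --pt "0 0 0 0 1" --pt "0 0 0 0 1"

```text
t: 35.95
eef_pos: [0.5991, -0.1825, 0.2187]
tcp_rot: [2.232, 1.57, -0.617]
wrist_force: [0.8, 0.5, -0.8]
finger_gap: 0.0224
```

```bash
python3 - <<'E'
from w import *
go(.5990,-.1822,.1267); holdcheck('w_E4',(.5990,-.1822))
E
```

```text
t 35.95 tcp [ 0.5991 -0.1825  0.2187] gap 0.0224 F [ 0.8  0.5 -0.8] | tool shift [92.  -0.3  0. ] rows 2.21
disc L/R [array([281.4, 172.5]), array([349.1, 172.5])] far [315.3 138. ]
```

View pics/w_E4_z.png

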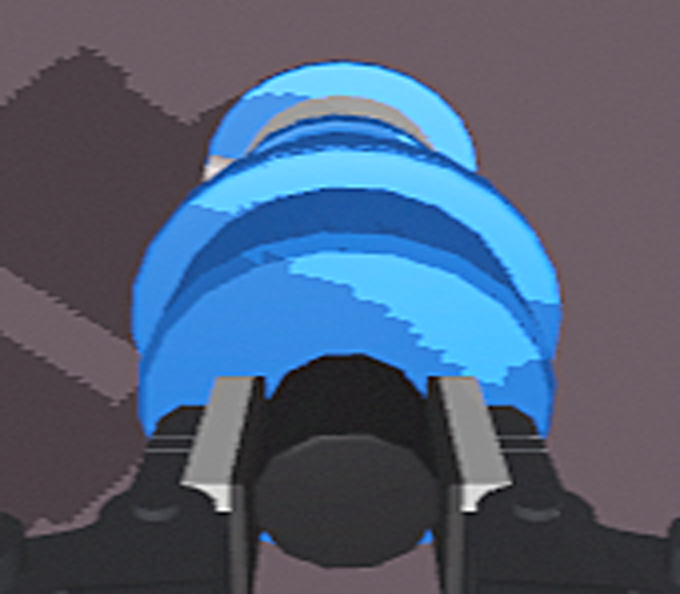

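Disc 341 and cap 346 in crop px, far edges as predicted. I trim slightly and descend.

Call:
servo_tool --pt "10 -0.8 0.5 0 1" --pt "15 0 0 0 1" --pt "15 0 0 0 1" --pt "12 0 0 0 1" --pt "8 0 0 0 1"

```text
t: 36.42
eef_pos: [0.5982, -0.1816, 0.1565]
tcp_rot: [-0.637, 1.569, 2.797]
wrist_force: [-0.0, 0.5, -1.3]
finger_gap: 0.0225
```

Call:
servo_tool --pt "5 0 0 0 1" --pt "0 0 0 0 1" --pt "0 0 0 0 1" --pt "0 0 0 0 1"

```text
t: 36.75
eef_pos: [0.5991, -0.1819, 0.154]
tcp_rot: [2.358, 1.57, -0.49]
wrist_force: [-0.2, 0.2, -0.8]
finger_gap: 0.0226
```

```bash
python3 - <<'E'
from w import *
go(.5990,-.1822,.1267); holdcheck('w_E5',(.5990,-.1822))
E
```

```text
t 36.75 tcp [ 0.5991 -0.1819  0.154 ] gap 0.0226 F [-0.2  0.2 -0.8] | tool shift [27.3  0.2  0.2] rows 0.66
disc L/R [array([274.6, 185.4]), array([356.5, 185.4])] far [315.5 144. ]
```

View pics/w_E5_z.png

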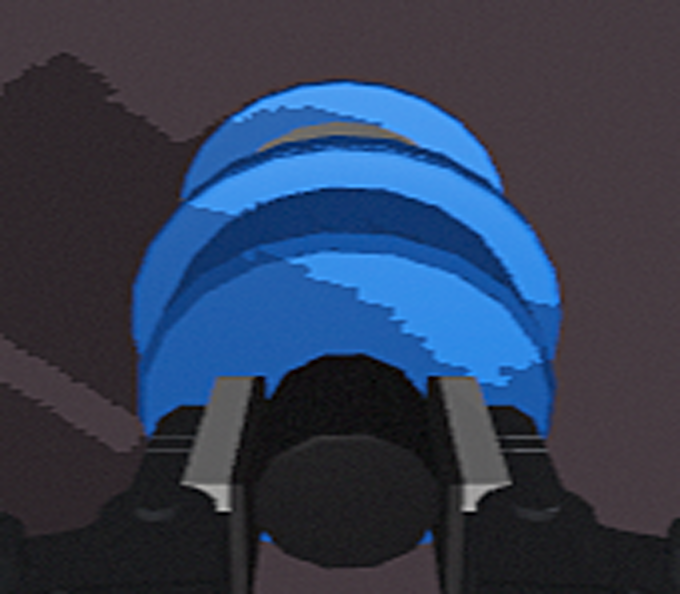

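Disc centre 342, cap 346 in crop px, about 1 mm off. Continuing slowly.

Call:
servo_tool --pt "4 -0.3 0 0 1" --pt "5 0 0 0 1" --pt "5 0 0 0 1" --pt "0 0 0 0 1" --pt "0 0 0 0 1"

```text
t: 37.22
eef_pos: [0.5986, -0.1815, 0.1389]
tcp_rot: [-0.603, 1.57, 2.832]
wrist_force: [-0.1, -1.0, -1.0]
finger_gap: 0.0225
```

Call:
servo_tool --pt "4 0 0 0 1" --pt "3 0 0 0 1" --pt "2 0 0 0 1" --pt "0 0 0 0 1" --pt "0 0 0 0 1"

```text
t: 37.63
eef_pos: [0.5987, -0.1815, 0.1303]
tcp_rot: [-0.241, 1.571, -3.09]
wrist_force: [1.3, 0.3, -0.9]
finger_gap: 0.0226
```

Call:
servo_tool --pt "1 0 0 0 1" --pt "1 0 0 0 1" --pt "0 0 0 0 1" --pt "0 0 0 0 1"

```text
t: 37.97
eef_pos: [0.5987, -0.1815, 0.1284]
tcp_rot: [1.06, 1.571, -1.789]
wrist_force: [-0.8, 0.4, -1.3]
finger_gap: 0.0226
```

Call:
servo_tool --pt "1 0 0 0 1" --pt "0 0 0 0 1" --pt "0 0 0 0 1"

```text
t: 38.22
eef_pos: [0.5987, -0.1815, 0.1274]
tcp_rot: [0.48, 1.571, -2.368]
wrist_force: [-0.2, 1.6, -1.8]
finger_gap: 0.0226
```

Call:
servo_tool --pt "1 0 0 0 1" --pt "0 0 0 0 1" --pt "0 0 0 0 1"

```text
t: 38.47
eef_pos: [0.5988, -0.1816, 0.1267]
tcp_rot: [2.246, 1.57, -0.603]
wrist_force: [-0.4, 0.6, 3.3]
finger_gap: 0.0229
```

Call:
servo_tool --pt "0.5 0 0 0 1" --pt "0 0 0 0 1" --pt "0 0 0 0 1"

```text
t: 38.72
eef_pos: [0.5989, -0.1816, 0.1267]
tcp_rot: [2.352, 1.57, -0.497]
wrist_force: [-1.8, 0.0, 7.6]
finger_gap: 0.0224
```

Seated at z 0.1267, as expected. Releasing and rising clear.

Call:
servo_tool --pt "0 0 0 0 0.8" --pt "0 0 0 0 0.5" --pt "0 0 0 0 0" --pt "0 0 0 0 0" --pt "0 0 0 0 0"

```text
t: 39.13
eef_pos: [0.5987, -0.1815, 0.1257]
tcp_rot: [-0.379, 1.571, 3.056]
wrist_force: [-0.4, 0.3, 0.5]
finger_gap: 0.07
```

Call:
servo_tool --pt "0 0 0 0 0" --pt "0 0 0 0 0" --pt "-15 0 0 0 0" --pt "-35 0 0 0 0" --pt "-35 0 0 0 0"

```text
t: 39.55
eef_pos: [0.5982, -0.1813, 0.2108]
tcp_rot: [-0.676, 1.568, 2.758]
wrist_force: [0.9, 0.0, 0.6]
finger_gap: 0.0852
```

Call:
servo_tool --pt "-30 0 0 0 0" --pt "0 0 20 0 0" --pt "0 0 30 0 0" --pt "0 0 30 0 0" --pt "0 0 0 0 0"

```text
t: 39.97
eef_pos: [0.5185, -0.2052, 0.2412]
tcp_rot: [-0.334, 1.569, 3.099]
wrist_force: [0.1, -0.7, 0.2]
finger_gap: 0.0854
```

Call:
servo_tool --pt "0 0 0 0 0" --pt "0 0 0 0 0" --pt "0 0 0 0 0" --pt "0 0 0 0 0"

```text
t: 40.3
eef_pos: [0.5228, -0.2044, 0.2406]
tcp_rot: [-0.474, 1.571, 2.961]
wrist_force: [-0.2, 0.7, -0.6]
finger_gap: 0.0852
```

```bash
python3 - <<'E'
from w import *
go(.5990,-.1822,.24); shot('w_F')
cv2.imwrite('pics/f_top.png',grab_frame('top')[:,:,::-1]); g=grab_frame('side')[:,:,::-1]
cv2.imwrite('pics/f_side.png',cv2.resize(g[60:220,230:430],None,fx=4,fy=3.7,interpolation=cv2.INTER_CUBIC))
E
```

```text
t 40.30 tcp [ 0.5228 -0.2044  0.2406] gap 0.0852 F [-0.2  0.7 -0.6] | tool shift [  0.6   0.8 -79.3] rows 1.9
```

View pics/w_F.png

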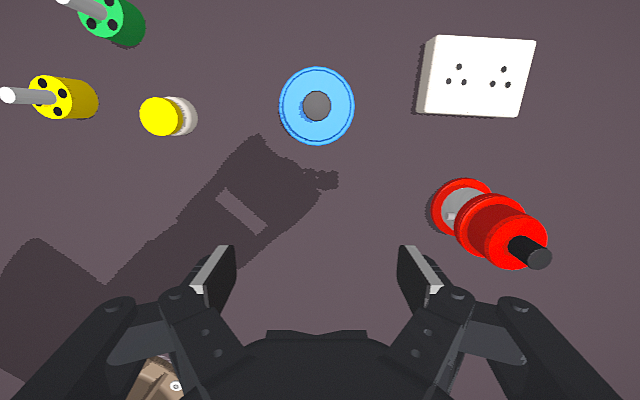

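View pics/f_side.png

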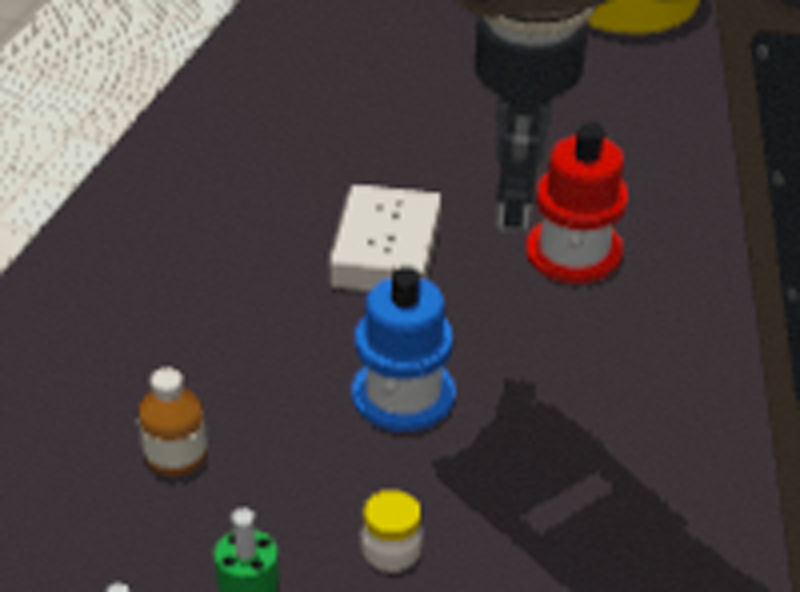

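View pics/f_top.png

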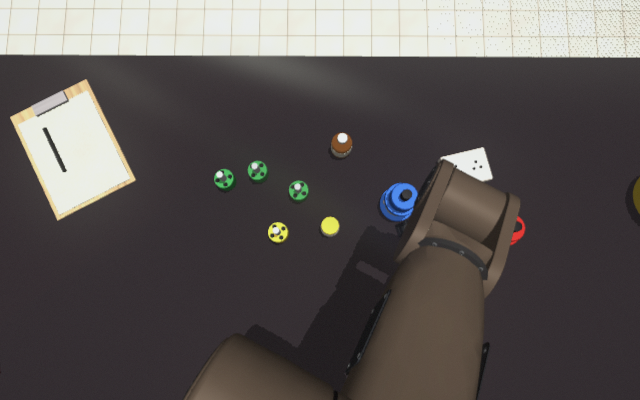

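Both caps sit level and symmetric on their rims. In the top view the bottle (342,146) and pot (330,227) are where they started. The part of the power box the arm does not hide shows no change. The gripper is empty and clear.

```bash
python3 -c "
from cell import *
print(sign_off())"
```

```text
the job is handed in; nothing more can be done
None
```

Both buckets are loaded and I handed the job in at about 40 s of the 128 s allowed. Each has its own-colour adapter on the floor, stem up, with the matching cap over it. I lowered every piece until light contact, about 8–10 N above the load's weight, and then released it.

**Seating heights:** Each piece made contact within 0.1 mm of the height I calculated from where I gripped it.

| Piece | Tool height at contact (mm) | Expected (mm) |
|---|---|---|
| Red adapter | 81.5 | 81.5 |
| Red cap | 126.4 | 126.3 |
| Blue adapter | 80.3 | 80.2 |
| Blue cap | 126.7 | 126.7 |

**Final views:** Both caps look level and centred in the side and wrist pictures, and the gripper is open and clear. The bottle and pot are at their starting pixels, and the look-alikes were not touched. The arm hid part of the power box in the last top view, but the side and wrist views show nothing moved.

**Disagreements:** The cameras differed by about 2 mm on the bucket positions and by up to about 5 mm on the red cap, mostly from one rough pixel reading. I corrected by 1–2 mm with the wrist camera during each descent. No check failed.

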